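# Hold the screw feeder's bayonet lid half-way to its lock

### The job

The lid interlock of the screw feeder on the bench has to be tested. First move the feeder's speed lever to its idle mark (leaning 20 degrees from upright towards the machine's front) and let go of it; then set the white lid into the hopper's mouth, lugs down through the two slots until its flange rests on the collar, and turn it clockwise against the spring to half-way, 45 of the 90 degrees to the lock, never on to the lock click. Finish while still holding the lid at half-way, as it springs back if let go, and do not disturb the jar, the bin or the brass fitting.

Things in the scene. Friction and masses are not known exactly. Their poses are not given: they have to be found in the camera images.
- lid_center (a point): Loose white plastic lid, 0.14 kg, upright on the bench; point on its axis, half-way up its 60 mm. From its foot: plug 52 mm diameter, 0-18 mm; two steel lugs at the foot, 8 wide, 6 tall, out to 36 mm from the axis along the lid's x; flange 80 mm diameter, 18-24 mm; upright grip bar 60 long (x), 16 wide (y), 24-60 mm, to be pinched across y from above. z up. Same after a half turn.
- socket (a point): Centre of the hopper's round mouth, at the collar's top rim, 100 mm above the bench. z up; x along the two opposite entry slots, 14 mm wide, reaching 39 mm from the axis. Collar 92 mm outside, bore 56 mm. Once down, lugs turn only clockwise from above, 90 degrees to the lock; a pawl resists from about 60. Fully down the flange rests on the rim: lid_center 12 mm above this point (play 2 mm).
- half_mark (a point): Same point as socket, but with its x axis turned 45 degrees clockwise seen from above: the line the lid's grip bar (its x axis) must lie along at half-way. Marked by two steel ribs on opposite outer sides of the collar.
- shutter (a joint): Spring-loaded ring inside the hopper, pushed round by the lid's lugs: 0 at rest (no lid, or lid at entry), growing in rad as the lid turns clockwise, about 0.1 behind the lid's angle from the slots. It pushes back with about 0.04 Nm at 0 and 0.12 Nm at half-way, and turns the lid back if let go.
- lever (a joint): The feeder's speed lever, a steel rod on a level hinge, rad: 0 leaning 0.8 rad from upright towards the machine's front (its -x side, nearest the robot), 0.8 upright, 1.6 leaning away. Idle mark at 0.45: two steel ribs on the round cheeks beside the lever. Stiff (0.12 Nm friction), stays where left. It starts beyond upright.
- lever_knob (a point): Centre of the black ball knob, 24 mm diameter, at the end of the lever, 85 mm from the hinge. The lever's rod below it is 10 mm thick.
- lever_pivot (a point): Point on the lever's hinge line, in the lever's plane, 62 mm above the bench, fixed to the feeder. Axes are the feeder's: hinge along y, lever swings in the x-z plane, z up. The round cheeks beside the lever reach 32 mm (ribs 42 mm) from this point.
- jar: Bystander: closed glass jar with steel cap, 60 mm diameter, 85 mm tall, origin under its centre.
- bin: Bystander: blue bin of brass fittings, 150 by 100 mm, 70 mm tall, origin under its centre.
- fitting: Bystander: stepped round brass fitting, 32 mm diameter, 42 mm tall, origin under its centre.
Mind the look-alikes: they are no part of the job. What is shaped like the part that bears lid_center but blue or orange is not meant.

How it is judged:
By the outcome, as a careful person would: the job done as asked, in the order asked, and still so for the second after the job is handed in, while the arm keeps its last pose, push and grip.
It also fails if it takes over 56 s, if anything falls off the work surface, if the arm or the gripper's body presses on something with over 40 N, if the wrist force passes 120 N, or if a joint passes its speed limit or range.

### The arm

A 6-joint arm with a two-finger parallel gripper is mounted at the origin on the work surface. World frame = base frame: x ahead of the robot, y to its left, z up, the work surface at z = 0. Lengths are in m, angles in rad, forces in N, time in s.
With the tool pointing down it reaches from about 0.375 to 0.925 m from the base axis. Payload 5.7 kg.
Tool frame: the origin (TCP) lies on the centre line of the jaws, within the pads' length; the fingertips stand 17 mm ahead of it and the grasp point (between the pads) lies 2 mm behind it; y points along the fingers, z is the direction in which the jaws open and shut, and the axes are right-handed (so a half turn about y gives the same grasp; the last joint's range is limited). The gripper opens to 88 mm and grips with 3 to 60 N. Pads are 20 mm wide; open, the fingers measure 115 mm over their backs; the gripper's body (75 mm by 178 mm) begins 61 mm behind the grasp point.
Start: joints at [-1.389, 0.359, 1.51, -0, 1.272, -0.115], TCP at [0.175, -0.574, 0.24] pointing down, gripper open.
Joint ranges: [-2.97, 2.97], [-1.01, 2.36], [0.21, 2.38], [-0.96, 4.11], [0.2, 2.71], [-2.98, 2.98]. Speed limits (rad/s): [2.39, 2.39, 3.14, 3.14, 3.14, 3.14].

### API

Orientations are given as a unit quaternion [x, y, z, w].
In Python, from rig import env gives the robot as it stands.
- The arm moves only by the shell command python3 -m pendant 'ROWS'. ROWS is JSON, one flat list of numbers, 5 for each row, row after row: the shift along the tool's x, y, z as a fraction of full scale, then the turn about the tool's y as a fraction of full scale, then the opening, from -1 (shut) to 1 (fully open). In form: [x, y, z, turn, grip, x, y, z, turn, grip, ...]. A call has 1 to 5 rows; each row shifts and turns the pose as measured when the row begins, along the tool's axes as they then stand; what a row does not reach is not made up. Full scale, the value 1, is 0.03 m for a shift and 0.08 rad for a turn. A row lasts 1/12 s, in which the tool goes at most 41.7 mm and 7.16 degrees, less where a joint would pass 70% of its speed; a pose out of reach is approached as far as the arm can. A call with a number of a shift or a turn outside -1 to 1 is refused whole. A call with a gripper value outside its range is refused whole. The fingers move at their own pace and stop on an object; the grip force is fixed at half the most. Time passes only in rows, so rows that do not move let the fingers close. It gives the time, the measured TCP pose, the force and the opening at its end, in the units of the state.
- env.get_obs(): the state, without advancing time (a new reading comes with each control period).
- env.camera(name): name is "scene" or "top"; returns a dict with "pixels" (384x512x3 uint8, red, green, blue), "z_map" (384x512 float32, m along the optical axis (not along the pixel's ray), 0 where there is no reading), "fovy" (degrees; the focal length in pixels is half the picture's height over the tangent of half this angle, whatever the lens; pixels are square), "cx", "cy" (the principal point, pixels), "world_from_camera" (4x4, takes a point from camera to world coordinates). Camera axes: x right, y down, z forward; pixel columns grow to the right and rows downward; lengths in m; the calibration is good to about 2 mm. A picture is of the moment at which its call begins.
- env.sign_off(): hands the job in, once; it reports no verdict.
The state is a dict: "clock": time; "joints": joint angles; "dq": joint speeds; "joint_torque": joint torques, N m; "ee_pos": TCP position; "eef_rot": TCP orientation; "ft_force": force on the tool from outside, world axes, zero at the start; "ft_torque": the same for the moment, N m; "finger_gap": opening from 0.0 (shut) to 1.0 (fully open).
Only numpy, scipy, OpenCV 4.12 (cv2) and the standard library are available. Lean on these libraries where they do the work, as an engineer would, in place of code of your own. Each camera call takes 0.05 s, during which the arm holds its last target.

## Working session

There is one attempt and no reset: what is moved stays moved. The work goes in short steps, Python scripts to look and compute and a shell command to move; the robot and the scene stay as the last step left them, time stands still between calls to the robot, and variables do not carry over. Pictures are saved under pics/ and viewed, and the job is handed in when it is done.

```bash
ls; mkdir -p pics; python3 - <<'E'
from rig import env
import cv2,numpy as np
print(env.get_obs())
for n in("scene","top"):
    c=env.camera(n); cv2.imwrite(f"pics/{n}0.png",c["pixels"][:,:,::-1]); np.savez(f"/tmp/{n}0.npz",**c)
    print(n,c["fovy"],c["cx"],c["cy"],np.round(c["world_from_camera"],4).tolist())
E
```

```text
pics
{'clock': 0.0, 'joints': array([-1.38907158e+00,  3.59497793e-01,  1.51139279e+00,  1.27264115e-05,
        1.27246828e+00, -1.15077768e-01]), 'dq': array([ 0.00028957, -0.00134204,  0.00158034, -0.00074085,  0.00123049,
       -0.00054423]), 'joint_torque': array([-1.93787637e-03, -5.15374839e+01, -2.70722222e+01,  6.70659472e-02,
        3.46535328e-02, -1.01031592e-04]), 'ee_pos': array([ 0.17537389, -0.57314138,  0.23882893]), 'eef_rot': array([-0.10456595,  0.69995895, -0.69871046,  0.10453293]), 'ft_force': array([ 0.21981112,  0.40562474, -0.3734423 ]), 'ft_torque': array([-0.05606881, -0.02000259, -0.01253609]), 'finger_gap': 0.9967174612958339}
scene 44.962123012421564 258.53258692554306 195.27305746362762 [[-0.2671, 0.6792, -0.6836, 1.4677], [0.9636, 0.1808, -0.1969, 0.3169], [-0.0102, -0.7113, -0.7028, 1.0213], [0.0, 0.0, 0.0, 1.0]]
top 57.02910508853061 260.2915228597362 194.1566916068639 [[0.0155, -0.9975, 0.0694, 0.4603], [-0.9999, -0.0152, 0.0051, 0.0261], [-0.004, -0.0694, -0.9976, 1.1702], [0.0, 0.0, 0.0, 1.0]]
```

View pics/scene0.png

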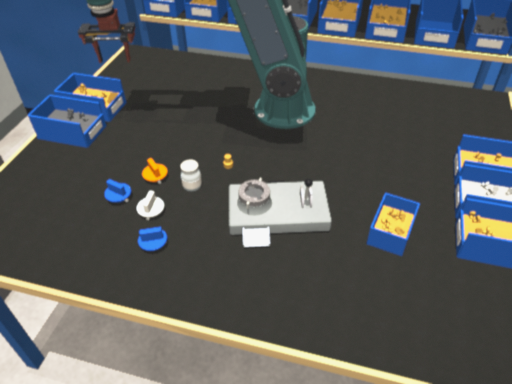

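View pics/top0.png

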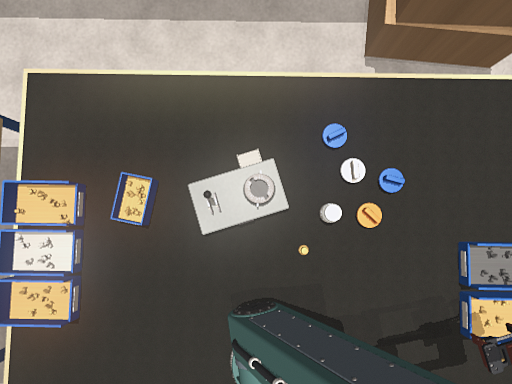

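The scene view shows the white lid at (150,206), the jar at (190,175), the fitting at (228,160), and the feeder with its collar at (255,192) and lever at (307,192).

Possible matches for the white lid, in top-view pixels:
- White lid at (352,170).
- Blue look-alikes at (335,135) and (392,181).
- Orange look-alike at (370,215).
- White-topped jar at (331,213).

I choose (352,170), since it is white with a grip bar.

```bash
cat > h.py <<'E'
import numpy as np,cv2
def load(n,tag="0"): return dict(np.load(f"/tmp/{n}{tag}.npz"))
def snap(n,tag):
    from rig import env
    c=env.camera(n); np.savez(f"/tmp/{n}{tag}.npz",**c); return c
def f(c): return 192/np.tan(np.radians(float(c["fovy"]))/2)
def ray(c,u,v):
    M=c["world_from_camera"]; d=M[:3,:3]@np.array([(u-c["cx"])/f(c),(v-c["cy"])/f(c),1]); return M[:3,3],d
def onz(c,u,v,z):
    o,d=ray(c,u,v); return o+d*(z-o[2])/d[2]
def proj(c,p):
    M=c["world_from_camera"]; q=M[:3,:3].T@(np.asarray(p)-M[:3,3]); return np.array([c["cx"]+f(c)*q[0]/q[2],c["cy"]+f(c)*q[1]/q[2]])
def cloud(c):
    z=c["z_map"]; v,u=np.mgrid[:384,:512]; M=c["world_from_camera"]
    P=np.stack([(u-c["cx"])/f(c)*z,(v-c["cy"])/f(c)*z,z],-1); P=P@M[:3,:3].T+M[:3,3]; P[z<=0]=np.nan; return P
def crop(c,u0,u1,v0,v1,s,fn):
    im=c["pixels"][v0:v1,u0:u1,::-1]; cv2.imwrite(fn,cv2.resize(im,None,fx=s,fy=s,interpolation=cv2.INTER_CUBIC))
E
python3 - <<'E'
from h import *
t=load("top");s=load("scene")
a=t["pixels"][120:240,180:310,::-1];b=t["pixels"][120:240,310:410,::-1]
crop(t,180,410,115,245,3,"pics/c_top.png")
crop(s,95,335,140,260,3,"pics/c_scene.png")
P=cloud(t)
for n,(u,v) in dict(lidbar=(352,170),flange=(345,165),jar=(331,213),collar=(259,189),knob=(208,195),body=(240,210),fit=(304,250),bench=(300,120)).items(): print(n,P[v,u].round(4))
E
```

```text
lidbar [ 0.6211 -0.2617  0.0411]
flange [ 0.6399 -0.2436  0.0224]
jar [ 0.4813 -0.1866  0.0812]
collar [0.5521 0.0359 0.0801]
knob [0.5264 0.1824 0.1519]
body [0.4869 0.0953 0.0498]
fit [ 0.364  -0.1089  0.0439]
bench [ 0.7932 -0.0974  0.0027]
```

View pics/c_top.png

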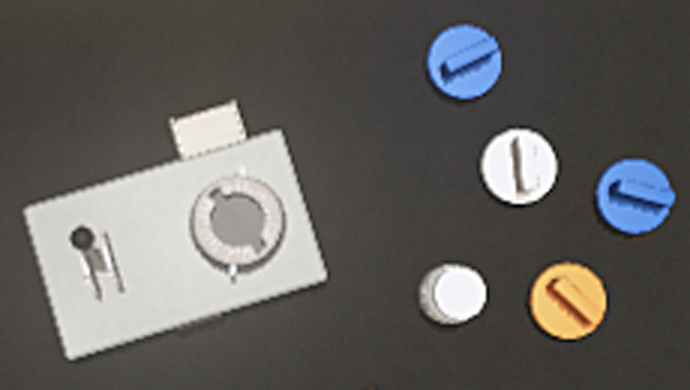

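View pics/c_scene.png

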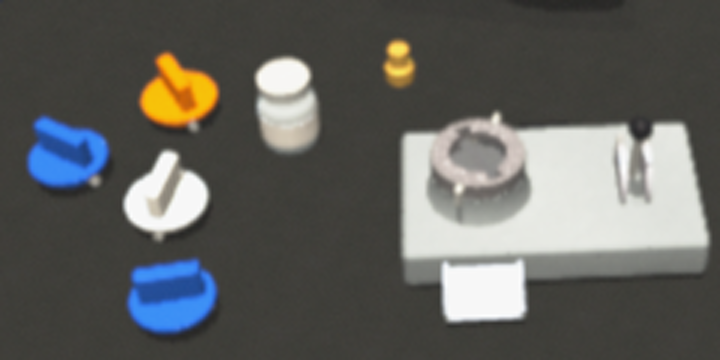

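```bash
python3 - <<'E'
from h import *
t=load("top");s=load("scene")
P=cloud(t);Q=cloud(s)
# body
for nm,C in(("top",P),("scene",Q)):
    m=(np.abs(C[...,2]-.05)<.006)&(C[...,0]>.38)&(C[...,0]<.72)&(np.abs(C[...,1]-.1)<.2)
    r=cv2.minAreaRect((C[m][:,:2]*1000).astype(np.float32)); print(nm,r, np.median(C[m][:,2]))
    m=(C[...,2]>.09)&(C[...,2]<.108)&(np.hypot(C[...,0]-.55,C[...,1]-.036)<.07)
    p=C[m]; print("collar",m.sum(),np.median(p[:,2]),cv2.minEnclosingCircle((p[:,:2]*1000).astype(np.float32)))
    m=(C[...,2]>.125)&(np.hypot(C[...,0]-.53,C[...,1]-.16)<.08); print("knob",C[m].mean(0).round(4),m.sum())
    w=(C[...,2]>.012)&(C[...,2]<.08)&(np.hypot(C[...,0]-.625,C[...,1]+.26)<.055)
    print("lid",cv2.minEnclosingCircle((C[w&(C[...,2]<.032)][:,:2]*1000).astype(np.float32)), )
    b=C[w&(C[...,2]>.052)]; print("bar",len(b),b.mean(0).round(4) if len(b) else 0,np.median(b[:,2]) if len(b) else 0, cv2.minAreaRect((b[:,:2]*1000).astype(np.float32)) if len(b) else 0)
crop(t,235,285,160,215,10,"pics/d_collar.png")
crop(t,330,375,150,190,12,"pics/d_lid.png")
crop(t,190,235,180,225,12,"pics/d_lev.png")
crop(s,230,335,165,240,7,"pics/d_feed.png")
E
```

```text
top ((529.6541137695312, 102.0023193359375), (172.46266174316406, 288.6065673828125), 18.104372024536133) 0.04895900736143588
collar 429 0.0987706231958394 ((553.6614990234375, 37.30748748779297), 55.123722076416016)
knob [0.5283 0.1847 0.15  ] 51
lid ((622.8193359375, -269.2239685058594), 39.834144592285156)
bar 101 [ 0.6227 -0.2683  0.0581] 0.05819076344466434 ((622.2360229492188, -269.2670593261719), (57.91020965576172, 17.800222396850586), 5.3173089027404785)
scene ((532.1795654296875, 106.70993041992188), (179.6361541748047, 288.751220703125), 18.200267791748047) 0.04997705609200348
collar 451 0.09943191878042856 ((557.4903564453125, 43.47755813598633), 57.305477142333984)
knob [0.5365 0.1907 0.1484] 62
lid ((627.0244140625, -263.3111877441406), 41.60069274902344)
bar 94 [ 0.6286 -0.263   0.0586] 0.05899109096327565 ((626.7311401367188, -263.8682861328125), (60.39949417114258, 16.813573837280273), 8.060531616210938)
```

View pics/d_collar.png

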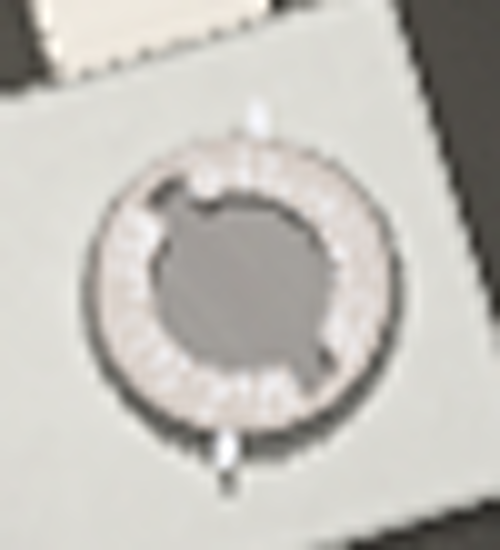

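View pics/d_lid.png

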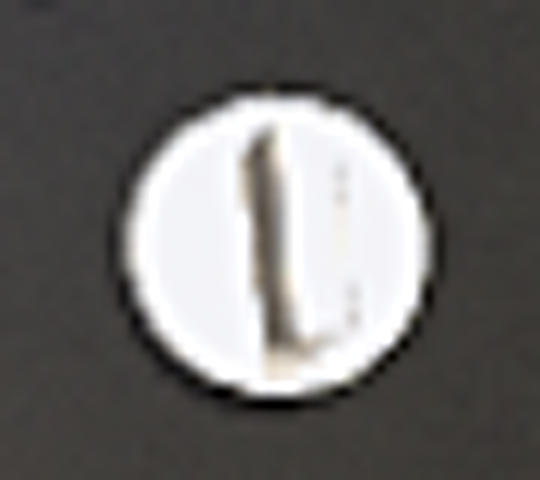

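View pics/d_lev.png

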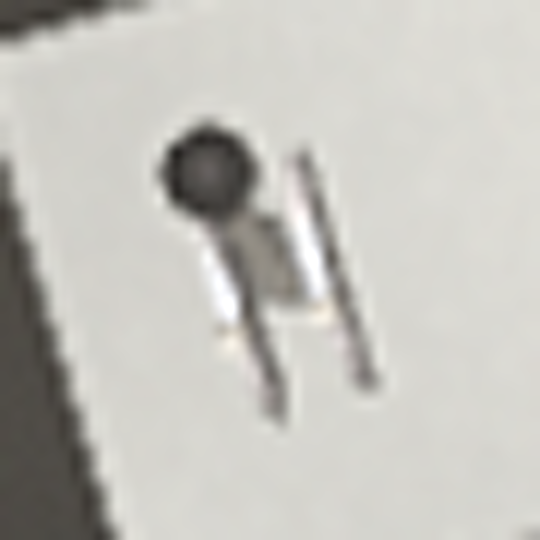

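View pics/d_feed.png

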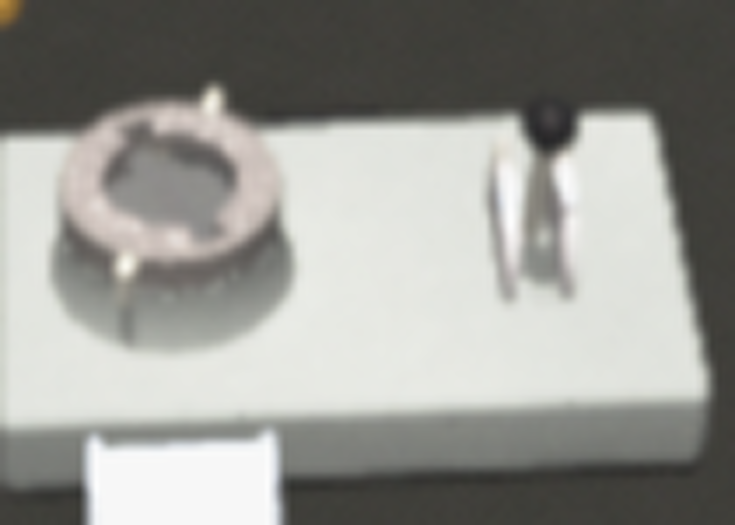

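The close crops confirm the choice: a white flange with an upright bar, nothing blue or orange. The collar shows slots at upper left and lower right, and ribs at top and bottom. The lever knob leans away from the robot. Depth from the two cameras disagrees by about 5 mm, so I'll measure with rays onto known heights.

```bash
cat >> h.py <<'E'
def ell(c,mask,box):
    u0,u1,v0,v1=box; m=np.zeros((384,512),np.uint8); m[v0:v1,u0:u1]=mask[v0:v1,u0:u1]*255
    cs,_=cv2.findContours(m,cv2.RETR_EXTERNAL,cv2.CHAIN_APPROX_NONE); k=max(cs,key=cv2.contourArea)
    return k,cv2.fitEllipse(cv2.convexHull(k))
def circ(c,k,z,r=None):
    p=np.array([onz(c,u,v,z)[:2] for u,v in k[:,0,:].astype(float)]); 
    A=np.c_[2*p,np.ones(len(p))]; x=np.linalg.lstsq(A,(p**2).sum(1),rcond=None)[0]; return x[:2],np.sqrt(x[2]+x[0]**2+x[1]**2)
E
python3 - <<'E'
from h import *
T={"top":load("top"),"scene":load("scene")}
B={"top":dict(lid=(333,373,150,190),knob=(195,222,183,208)),"scene":dict(lid=(133,168,196,222),knob=(298,318,176,196))}
cen={}
for n,c in T.items():
    px=c["pixels"].astype(int); g=px.min(-1)
    k,e=ell(c,(g>110),B[n]["lid"]); print(n,"lid",e)
    if n=="top": print(circ(c,cv2.convexHull(k),.021)) 
    k,e=ell(c,(px.max(-1)<85),B[n]["knob"]); print(n,"knob",e); cen[n]=e[0]
    # blue/orange lids and jar as cross-camera check
(o1,d1),(o2,d2)=[ray(T[n],*cen[n]) for n in("top","scene")]
d1/=np.linalg.norm(d1);d2/=np.linalg.norm(d2)
st=np.linalg.lstsq(np.c_[d1,-d2],o2-o1,rcond=None)[0];a=o1+d1*st[0];b=o2+d2*st[1];print("knob",a,b,np.linalg.norm(a-b))
# body corners by colour: top plane z=.05 , bodytop
for n in T:
    c=T[n];P=cloud(c);px=c["pixels"].astype(int)
    box={"top":(180,295,150,240),"scene":(222,335,175,240)}[n]
    m=(px.min(-1)>150)
    k,_=ell(c,m,box); r=cv2.approxPolyDP(cv2.convexHull(k),4,True)[:,0]
    for u,v in r: print(n,(u,v),onz(c,u,v,.05).round(4))
E
```

```text
top lid ((352.5899658203125, 169.9498291015625), (24.699628829956055, 25.27677345275879), 126.85389709472656)
(array([ 0.62431164, -0.26874379]), np.float64(0.04099288750285511))
top knob ((206.8094940185547, 194.09869384765625), (6.435245990753174, 7.031262397766113), 114.11283111572266)
scene lid ((149.8291778564453, 206.6959991455078), (23.02115821838379, 28.453800201416016), 71.26824951171875)
scene knob ((307.4301452636719, 177.4999237060547), (16.567729949951172, 19.691694259643555), 73.9338150024414)
knob [0.52845029 0.18473665 0.15911902] [0.52794397 0.18663953 0.15938338] 0.0019867556835538305
top (np.int32(273), np.int32(159)) [ 0.6516 -0.0071  0.05  ]
top (np.int32(288), np.int32(207)) [ 0.4988 -0.0566  0.05  ]
top (np.int32(203), np.int32(234)) [0.4095 0.2106 0.05  ]
top (np.int32(188), np.int32(185)) [0.5639 0.2626 0.05  ]
top (np.int32(250), np.int32(151)) [0.6763 0.067  0.05  ]
scene (np.int32(323), np.int32(184)) [0.4254 0.2216 0.05  ]
scene (np.int32(329), np.int32(222)) [0.575  0.2646 0.05  ]
scene (np.int32(269), np.int32(239)) [0.6786 0.1175 0.05  ]
scene (np.int32(243), np.int32(239)) [0.6969 0.0492 0.05  ]
scene (np.int32(229), np.int32(224)) [ 0.6548 -0.0047  0.05  ]
scene (np.int32(232), np.int32(184)) [ 0.4966 -0.0467  0.05  ]
scene (np.int32(260), np.int32(178)) [0.4485 0.0289 0.05  ]
```

```bash
cat >> h.py <<'E'
def tri(c1,p1,c2,p2):
    (o1,d1),(o2,d2)=ray(c1,*p1),ray(c2,*p2)
    d1=d1/np.linalg.norm(d1);d2=d2/np.linalg.norm(d2)
    st=np.linalg.lstsq(np.c_[d1,-d2],o2-o1,rcond=None)[0];a=o1+d1*st[0];b=o2+d2*st[1];return (a+b)/2,b-a
def cen(c,mask,box):
    u0,u1,v0,v1=box; v,u=np.nonzero(mask[v0:v1,u0:u1]); return np.array([u.mean()+u0,v.mean()+v0]),len(u)
E
python3 - <<'E'
from h import *
from rig import env
from scipy.spatial.transform import Rotation as R
t=load("top");s=load("scene")
g=lambda c:c["pixels"].astype(int).max(-1)
kt=cen(t,g(t)<95,(201,213,187,201));ks=cen(s,g(s)<75,(304,314,177,188));print(kt,ks)
print("knob",tri(t,kt[0],s,ks[0]))
sat=lambda c:(c["pixels"].astype(int).max(-1)-c["pixels"].astype(int).min(-1))
# collar in scene/top: pinkish tone vs body
for n,c,b in(("top",t,(240,282,165,215)),("scene",s,(232,275,175,220))):
    p=c["pixels"].astype(int); m=(p[...,0]-p[...,1]>4)
    try:
        k,e=ell(c,m,b); print(n,"collar",e,circ(c,cv2.convexHull(k),.1))
    except Exception as x: print(x)
# lid top bar triangulation via ellipse centre of flange
print("lid", onz(t,352.6,169.95,.021),onz(s,149.83,206.7,.021))
print(R.from_quat(env.get_obs()["eef_rot"]).as_matrix().round(3))
E
```

```text
(array([206.89473684, 194.10526316]), 38) (array([308.26470588, 180.29411765]), 68)
knob (array([0.52861804, 0.18783184, 0.1495701 ]), array([-0.0009543 ,  0.00361138,  0.0005013 ]))
top collar ((258.7321472167969, 188.09535217285156), (29.91383171081543, 30.080156326293945), 66.330078125) (array([0.55326926, 0.03660736]), np.float64(0.045664305031663376))
scene collar ((253.8543243408203, 191.51141357421875), (26.817752838134766, 30.836158752441406), 82.88063049316406) (array([0.55914445, 0.04117902]), np.float64(0.04937377429989828))
lid [ 0.62420715 -0.26877465  0.021     ] [ 0.62577227 -0.26577329  0.021     ]
[[-0.956 -0.     0.292]
 [-0.292  0.002 -0.956]
 [-0.    -1.    -0.002]]
```

```bash
python3 - <<'E'
from h import *
t=load("top");s=load("scene")
for z in(.138,.143,.147): print(z,onz(t,206.9,194.1,z).round(4),onz(s,308,182.2,z).round(4))
g=s["pixels"].max(-1); print(g[174:192,302:316])
g=t["pixels"].max(-1); print(g[186:204,198:222])
# pivot: cheek centre px estimates top: cheeks run (300,150)-(372,385) & (~222,270)-(275,420) in d_lev (/12 +190/180)
E
```

```text
0.138 [0.5299 0.1878 0.138 ] [0.5233 0.1887 0.138 ]
0.143 [0.5295 0.187  0.143 ] [0.5286 0.1894 0.143 ]
0.147 [0.5293 0.1864 0.147 ] [0.5329 0.19   0.147 ]
[[ 65  64  65  63  63  63  63  65  65  65  64  65  65  64]
 [ 64  63  63  64  62  63  64  64  64  65  64  64  66  64]
 [ 64  63  63  61  63  63  63  64  64  64  65  65  64  62]
 [ 62  63  64  64  63  62  63  63  63  65  64  64  65  64]
 [ 64  63  63  62  62  58  61  61  62  62  63  64  64  64]
 [ 64  64  64  59  55  55  57  55  57  60  63  66  67  68]
 [ 85  82  69  55  51  57  65  59  53  55  69  90  96 102]
 [146 139  95  56  50  60  72  65  54  56  98 151 168 172]
 [208 196 129  65  49  58  69  63  52  59 128 208 223 224]
 [226 214 148  75  46  49  55  53  47  62 135 215 229 230]
 [229 220 178 105  53  43  45  45  47  82 157 219 229 230]
 [229 224 212 149  81  47  45  54  78 127 192 224 229 230]
 [225 225 222 189 121  78  71 100 147 182 218 228 230 229]
 [228 226 224 207 148 114 114 163 218 224 227 229 228 229]
 [239 231 224 201 151 130 146 207 240 237 230 228 229 228]
 [245 238 223 190 147 135 152 218 245 243 233 228 229 228]

[... 1237 characters left out ...]
10 210 210 213 212 171 117  65  67  68  84 120 167 196 206 245 223
  116 198 221 217 217 217]
 [209 209 210 211 211 215 220 199 170 117  95 122 141 123 114 165 240 247
  135 174 222 218 217 217]
 [208 209 210 210 210 212 215 222 229 169 129 138 147 135 119 148 214 254
  175 150 223 217 216 216]
 [208 208 210 210 209 210 211 214 221 211 133 112 140 145 132 121 183 255
  209 125 213 218 216 216]
 [210 210 211 210 210 210 210 210 221 247 157 100 126 145 140 126 166 255
  254 102 180 221 215 216]
 [210 210 210 211 211 212 212 210 216 239 215 114 118 144 145 144 142 218
  255 136 169 223 217 216]
 [210 210 210 209 210 212 213 211 213 235 255 156 107 140 143 150 139 189
  255 179 133 212 219 216]]
```

Knob: (.529, .188, .143), and the two views agree to 2 mm. The jaws already open along the hinge to within about 1°. I'm moving over the knob.

```bash
python3 -m pendant '[-1,0,-0.4,0,1,-1,0,-0.6,0,1,-1,0,-0.8,0,1,-1,0,-0.9,0,1,-0.9,0,-1,0,1]'; python3 -m pendant '[-0.9,0,-1,0,1,-0.9,0,-1,0,1,-0.9,0,-1,0,1,-0.9,0,-1,0,1,-0.9,0,-1,0,1]'
```

```text
clock: 0.52
ee_pos: [0.2834, -0.4271, 0.2363]
eef_rot: [0.102, -0.7, 0.7, -0.1]
ft_force: [1.1, 0.7, 0.2]
finger_gap: 0.999
clock: 0.93
ee_pos: [0.371, -0.2375, 0.2346]
eef_rot: [-0.101, 0.701, -0.699, 0.099]
ft_force: [1.2, 0.3, -0.5]
finger_gap: 1.002
```

```bash
python3 -m pendant '[-0.8,-0.05,-1,0,1,-0.8,-0.05,-1,0,1,-0.8,-0.05,-1,0,1,-0.8,-0.05,-1,0,1,-0.8,0,-1,0,1]'; python3 -m pendant '[-0.8,0,-1,0,0.5,-0.8,0,-1,0,0.2,-0.8,0,-1,0,0,-0.8,0,-1,0,0,-0.8,0,-1,0,0]'
```

```text
clock: 1.35
ee_pos: [0.4449, -0.0496, 0.2403]
eef_rot: [-0.101, 0.701, -0.699, 0.099]
ft_force: [0.8, -0.6, -0.1]
finger_gap: 1.0
clock: 1.77
ee_pos: [0.5185, 0.1385, 0.2398]
eef_rot: [-0.102, 0.701, -0.699, 0.098]
ft_force: [0.1, -0.5, -0.2]
finger_gap: 0.663
```

```bash
cat >> h.py <<'E'
def to(x,y,z,head=None):
    "world target -> tool units; head = wanted heading deg of tool z"
    from rig import env
    from scipy.spatial.transform import Rotation as R
    o=env.get_obs(); M=R.from_quat(o["eef_rot"]).as_matrix()
    d=M.T@(np.array([x,y,z])-o["ee_pos"])/.03; h=np.degrees(np.arctan2(M[1,2],M[0,2]))
    print("pos",o["ee_pos"].round(4),"head",h.round(2),"units",d.round(2),"tilt",M[:,1].round(3), "F",o["ft_force"].round(1),"T",o["ft_torque"].round(2),"gap",round(o["finger_gap"]*88,1),"t",round(o["clock"],2),"j6",o["joints"][5].round(2))
    if head is not None:
        e=(head-h+90)%180-90; print("turn deg ccw",round(e,2),"units",round(-np.radians(e)/.08,2))
E
python3 -c "
from h import *
to(.529,.188,.24,-71.8)"
```

```text
pos [0.5185 0.1385 0.2398] head -73.73 units [-0.8  -0.01 -1.49] tilt [-0.005  0.001 -1.   ] F [ 0.1 -0.5 -0.2] T [-0.03 -0.02 -0.01] gap 58.3 t 1.77 j6 1.42
turn deg ccw 1.93 units -0.42
```

```bash
python3 -m pendant '[-0.8,0,-1,-0.4,0.2,0,0,-0.45,0,0.2,0,0.5,0,0,0.2,0,0,0,0,0.2]';python3 - <<'E'
from h import *
to(.529,.188,.147,-71.8)
for n in("scene","top"): c=snap(n,"1")
t=load("top","1");s=load("scene","1")
crop(t,160,290,140,250,5,"pics/e_top.png");crop(s,240,350,110,240,4,"pics/e_scene.png")
E
```

```text
clock: 2.1
ee_pos: [0.5315, 0.1986, 0.2233]
eef_rot: [-0.116, 0.699, -0.696, 0.114]
ft_force: [-0.6, 0.5, -0.6]
finger_gap: 0.598
pos [0.5315 0.1986 0.2233] head -71.33 units [0.19 2.54 0.32] tilt [-0.003  0.004 -1.   ] F [-0.6  0.5 -0.6] T [-0.09 -0.03 -0.01] gap 52.7 t 2.1 j6 1.48
turn deg ccw -0.47 units 0.1
```

View pics/e_scene.png

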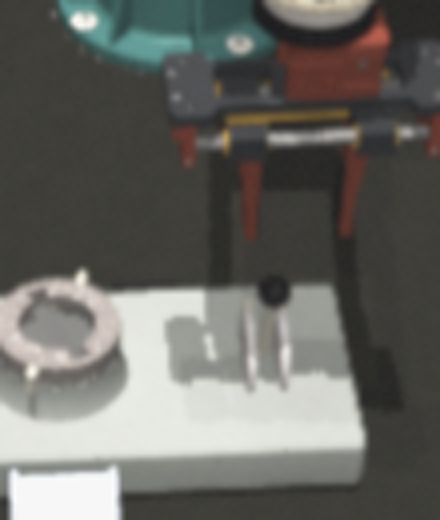

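View pics/e_top.png

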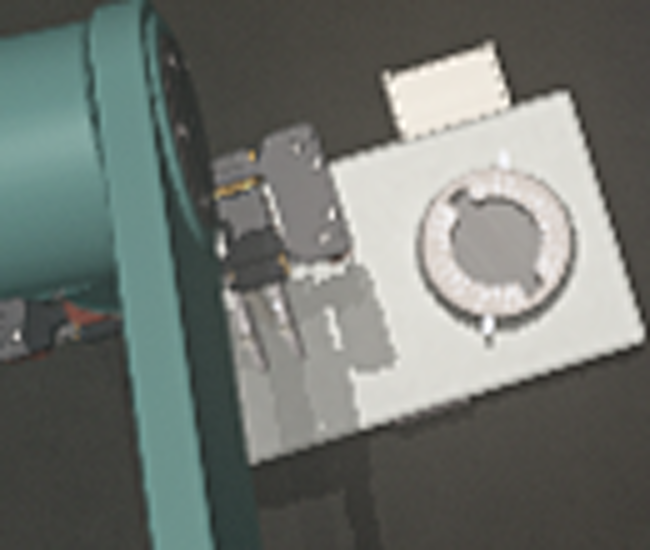

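The scene view shows the fingertips straddling the knob line, at crop (250,238) and (346,238), with the knob at (274,292). I'll use the tips to check the calibration.

```bash
python3 - <<'E'
from h import *
from rig import env
s=load("scene","1");t=load("top","1")
p=env.get_obs()["ee_pos"]
print(proj(s,p-[0,0,.017]), "seen", 240+298/4-.5,110+238/4-.5)
print(proj(s,[.529,.188,.143]),proj(t,[.529,.188,.143]))
g=s["pixels"].astype(int)
red=(g[...,0]-g[...,1]>40)
v,u=np.nonzero(red[150:175,290:340]); 
for r in range(150,172):
    uu=np.nonzero(red[r,285:345])[0]+285
    print(r,uu.tolist())
E
```

```text
[312.37405818 165.72573356] seen 314.0 169.0
[307.46153127 182.20353266] [206.55280954 194.27834207]
150 []
151 []
152 []
153 []
154 []
155 []
156 []
157 []
158 []
159 []
160 []
161 []
162 []
163 []
164 []
165 []
166 []
167 []
168 []
169 []
170 []
171 []
```

```bash
python3 -m pendant '[0.19,0.8,0.4,0,0.2,0,0.7,0,0,0.2,0,0,0,0,0.2]';python3 - <<'E'
from h import *
to(.529,.186,.147,-71.8)
s=snap("scene","2");t=snap("top","2")
crop(s,280,340,140,210,8,"pics/f_scene.png")
crop(t,180,240,160,230,8,"pics/f_top.png")
E
```

```text
clock: 2.45
ee_pos: [0.533, 0.183, 0.1826]
eef_rot: [-0.111, 0.7, -0.696, 0.116]
ft_force: [-0.4, -0.8, 0.2]
finger_gap: 0.6
pos [0.533  0.183  0.1826] head -71.52 units [ 0.1   1.19 -0.13] tilt [ 0.005  0.005 -1.   ] F [-0.4 -0.8  0.2] T [-0.01 -0.01 -0.05] gap 52.8 t 2.45 j6 1.45
turn deg ccw -0.28 units 0.06
```

View pics/f_scene.png

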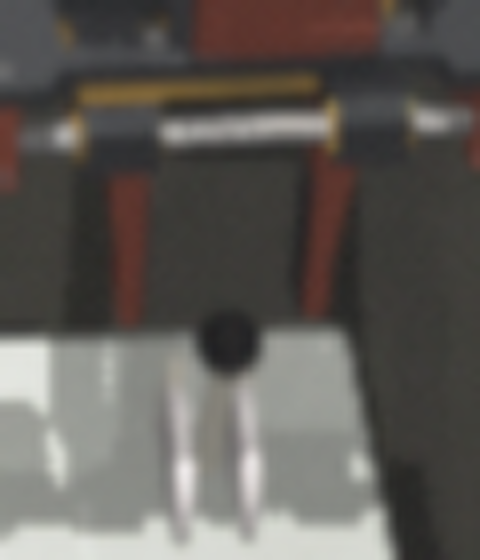

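View pics/f_top.png

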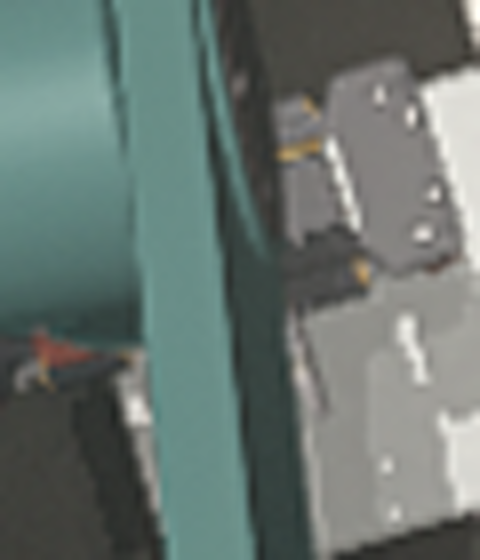

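In the scene crop the fingers are at u=133 and 315 with the knob at 230, so the knob is centred to about 2 mm. I'll descend and close.

```bash
python3 -m pendant '[0.1,0.6,-0.1,0,0.1,0,0.5,0,0,0.1,0,0,0,0,-0.1]'; python3 -m pendant '[0,0,0,0,-1,0,0,0,0,-1,0,0,0,0,-1,0,0,0,0,-1,0,0,0,0,-1]';python3 - <<'E'
from h import *
to(.529,.186,.147,-71.8)
s=snap("scene","3")
crop(s,280,340,140,210,8,"pics/g_scene.png")
E
```

```text
clock: 2.8
ee_pos: [0.535, 0.185, 0.1573]
eef_rot: [-0.106, 0.7, -0.696, 0.119]
ft_force: [-0.6, -0.4, -0.1]
finger_gap: 0.508
clock: 3.22
ee_pos: [0.5327, 0.1886, 0.1608]
eef_rot: [-0.106, 0.703, -0.694, 0.117]
ft_force: [0.3, -3.3, -7.3]
finger_gap: 0.253
pos [0.5327 0.1886 0.1608] head -71.8 units [0.15 0.46 0.05] tilt [ 0.013  0.015 -1.   ] F [ 0.3 -3.3 -7.3] T [-0.8  -0.25  0.04] gap 22.2 t 3.22 j6 1.46
turn deg ccw -0.0 units 0.0
```

View pics/g_scene.png

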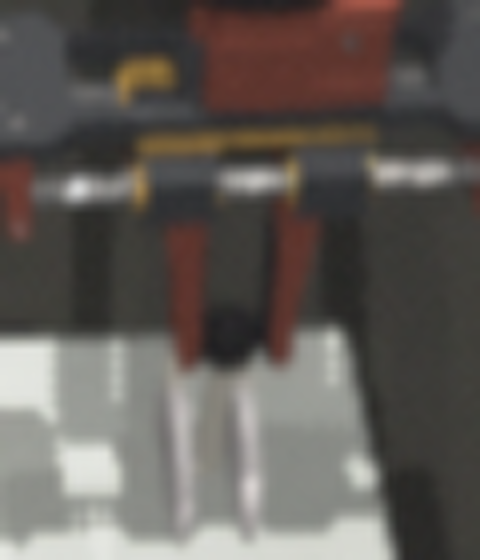

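The pads caught the ball above its equator (gap 22.2 mm). I'll reopen a little, go lower and grip again.

```bash
python3 -m pendant '[0,-0.05,0,0,-0.2,0,0,0,0,-0.2,0.1,0.4,0,0,-0.2,0,0.2,0,0,-0.2,0,0,0,0,-0.2]';python3 - <<'E'
from h import *
to(.529,.187,.145,-71.8)
E
```

```text
clock: 3.68
ee_pos: [0.5354, 0.1879, 0.149]
eef_rot: [-0.102, 0.703, -0.694, 0.121]
ft_force: [-0.1, 0.2, -0.3]
finger_gap: 0.398
pos [0.5354 0.1879 0.149 ] head -71.83 units [ 0.22  0.13 -0.04] tilt [ 0.025  0.016 -1.   ] F [-0.1  0.2 -0.3] T [0.03 0.01 0.04] gap 35.0 t 3.68 j6 1.46
turn deg ccw 0.03 units -0.01
```

```bash
python3 -m pendant '[0.2,0.2,0,0,-0.2,0,0.05,0,0,-0.2,0,0,0,0,-1,0,0,0,0,-1,0,0,0,0,-1]';python3 - <<'E'
from h import *
to(.529,.187,.145,-71.8)
s=snap("scene","4")
crop(s,280,340,140,210,8,"pics/h_scene.png")
E
```

```text
clock: 4.1
ee_pos: [0.5303, 0.1877, 0.1422]
eef_rot: [-0.101, 0.704, -0.693, 0.121]
ft_force: [-0.2, 3.3, -2.8]
finger_gap: 0.255
pos [0.5303 0.1877 0.1422] head -71.92 units [ 0.05 -0.1   0.01] tilt [ 0.026  0.02  -0.999] F [-0.2  3.3 -2.8] T [ 0.6   0.04 -0.03] gap 22.4 t 4.1 j6 1.45
turn deg ccw 0.12 units -0.03
```

View pics/h_scene.png

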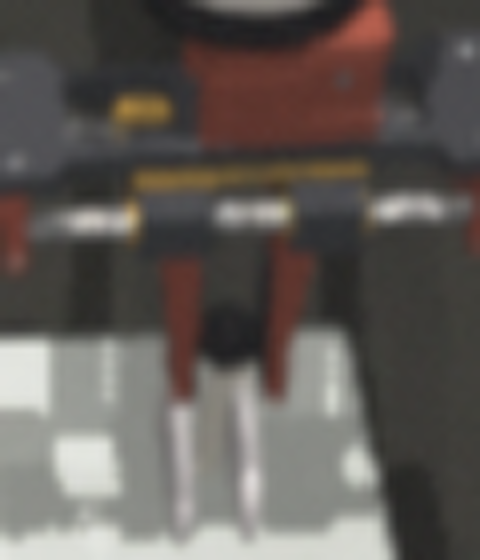

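Grip is now on the ball's equator: ball at crop (230,335) between the pads. Next I'll get the pivot from the cheek ends in the first top view.

```bash
python3 - <<'E'
from h import *
t=load("top");s=load("scene")
for z in(.055,.062):
  a=onz(t,214.3,191.8,z);b=onz(t,220.3,211.3,z);c=onz(t,212.3,213.8,z)
  print(z,a.round(4),b.round(4),c.round(4),"R mid",((a+b)/2).round(4),"len",np.linalg.norm(a-b).round(4),"piv",((a+b)/2+(c-b)/2).round(4),"yaw",np.degrees(np.arctan2(*(a-b)[1::-1])).round(1))
crop(t,195,230,183,220,16,"pics/i_top.png")
crop(s,295,320,172,212,15,"pics/i_scene.png")
E
```

```text
0.055 [0.5431 0.1775 0.055 ] [0.4817 0.1571 0.055 ] [0.4735 0.1821 0.055 ] R mid [0.5124 0.1673 0.055 ] len 0.0647 piv [0.5083 0.1798 0.055 ] yaw 18.4
0.062 [0.5426 0.1766 0.062 ] [0.4816 0.1563 0.062 ] [0.4734 0.1811 0.062 ] R mid [0.5121 0.1664 0.062 ] len 0.0643 piv [0.508  0.1789 0.062 ] yaw 18.4
```

View pics/i_top.png

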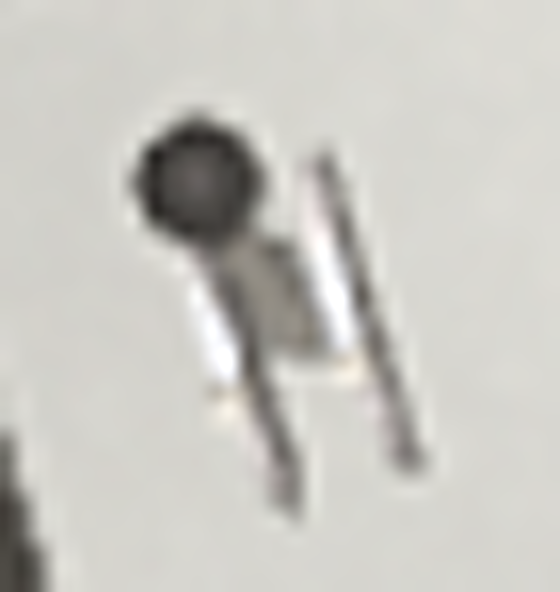

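View pics/i_scene.png

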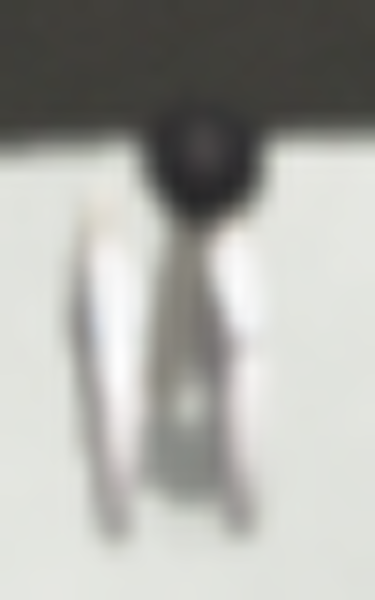

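```bash
python3 - <<'E'
from h import *
t=load("top");s=load("scene")
y=np.radians(18.4);ex=np.array([np.cos(y),np.sin(y)]);ey=np.array([-ex[1],ex[0]]);pv=np.array([.508,.179])
for n,c,u,v in(("ribR top",t,195+345/16-.5,183+365/16-.5),("ribL top",t,195+222/16-.5,183+398/16-.5),("ribL' scene",s,295+95/15-.5,172+212/15-.5)):
    for z in(.095,.1014): 
        p=onz(c,u,v,z)[:2]-pv; print(n,z,(p@ex).round(4),(p@ey).round(4))
E
```

```text
ribR top 0.095 -0.0127 -0.0098
ribR top 0.1014 -0.0132 -0.0105
ribL top 0.095 -0.0117 0.0144
ribL top 0.1014 -0.0122 0.0135
ribL' scene 0.095 -0.0148 -0.0096
ribL' scene 0.1014 -0.0082 -0.0107
```

The rib tips land where the idle mark must be, within 2 mm, so the pivot is about (.508,.179). The knob sits 23 mm beyond upright and has to go to 29 mm in front of it, about 52 mm along tool +x, on an arc.

```bash
python3 -m pendant '[0.4,-0.1,0,0,-1,0.4,-0.05,0,0,-1,0.4,0,0,0,-1,0.3,0.07,0,0,-1]';python3 - <<'E'
from h import *
y=np.radians(18.4);ex=np.array([np.cos(y),np.sin(y)])
from rig import env
print("xoff",(env.get_obs()["ee_pos"][:2]-[.508,.179])@ex)
to(.508-.0291*.949,.179-.0291*.316,.141,-71.8)
E
```

```text
clock: 4.48
ee_pos: [0.4896, 0.1745, 0.1439]
eef_rot: [-0.098, 0.704, -0.692, 0.124]
ft_force: [1.2, 1.3, 4.9]
finger_gap: 0.257
xoff -0.018823772640280262
pos [0.4896 0.1745 0.1439] head -71.88 units [0.35 0.08 0.06] tilt [ 0.034  0.022 -0.999] F [1.2 1.3 4.9] T [ 0.41 -0.33 -0.03] gap 22.6 t 4.48 j6 1.44
turn deg ccw 0.08 units -0.02
```

```bash
python3 -m pendant '[0.35,0.1,0,0,-1,0,0,0,0,-1]';python3 - <<'E'
from h import *
y=np.radians(18.4);ex=np.array([np.cos(y),np.sin(y)])
from rig import env
print("xoff",(env.get_obs()["ee_pos"][:2]-[.508,.179])@ex)
to(.508-.0291*.949,.179-.0291*.316,.141,-71.8)
s=snap("scene","5");t=snap("top","5")
crop(s,280,340,150,215,8,"pics/j_scene.png")
E
```

```text
clock: 4.65
ee_pos: [0.478, 0.1708, 0.1409]
eef_rot: [-0.098, 0.704, -0.692, 0.125]
ft_force: [1.8, 1.0, -9.8]
finger_gap: 0.259
xoff -0.03101427022167534
pos [0.478  0.1708 0.1409] head -71.89 units [-0.06 -0.    0.06] tilt [ 0.036  0.023 -0.999] F [ 1.8  1.  -9.8] T [ 0.15 -0.19  0.06] gap 22.8 t 4.65 j6 1.44
turn deg ccw 0.09 units -0.02
```

View pics/j_scene.png

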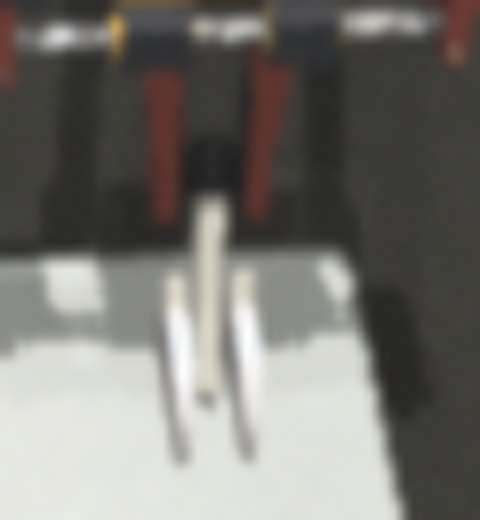

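The lever now points along the ribs in the scene view, with the knob at crop (212,165) and the ribs at (175,285) and (243,285). I'll release, lift and check without the arm in the way.

```bash
python3 -m pendant '[0,0,0,0,0,0,0,0,0,0,0,0,0,0,0,0,-0.6,0,0,0.2,0,-1,0,0,0.3]'; python3 -m pendant '[0,-1,0.3,0,0.4,-0.3,-0.5,1,0,0.5,-0.3,0,1,0,0.6,-0.3,0,1,0,0.6,-0.3,0,1,0,0.6]';python3 -m pendant '[-0.3,0,1,0,0.6,-0.3,0,1,0,0.6,-0.3,0,1,0,0.6,-0.3,0,1,0,0.6,-0.3,0,1,0,0.6]';python3 - <<'E'
from h import *
to(.6235,-.2685,.24,96)
s=snap("scene","6");t=snap("top","6")
crop(s,225,335,160,240,7,"pics/k_scene.png");crop(t,180,295,140,240,6,"pics/k_top.png")
E
```

```text
clock: 5.17
ee_pos: [0.4753, 0.169, 0.1862]
eef_rot: [-0.101, 0.704, -0.693, 0.121]
ft_force: [0.3, 0.2, 0.0]
finger_gap: 0.597
clock: 5.58
ee_pos: [0.5521, 0.0578, 0.2407]
eef_rot: [-0.101, 0.703, -0.692, 0.128]
ft_force: [0.1, 0.3, -0.7]
finger_gap: 0.798
clock: 6.0
ee_pos: [0.6486, -0.0779, 0.2436]
eef_rot: [-0.099, 0.703, -0.693, 0.129]
ft_force: [0.1, -0.5, 0.5]
finger_gap: 0.8
pos [ 0.6486 -0.0779  0.2436] head -71.4 units [ 2.82 -0.05  5.76] tilt [ 0.039  0.021 -0.999] F [ 0.1 -0.5  0.5] T [-0.05  0.03 -0.01] gap 70.4 t 6.0 j6 1.0
turn deg ccw -12.6 units 2.75
```

View pics/k_scene.png

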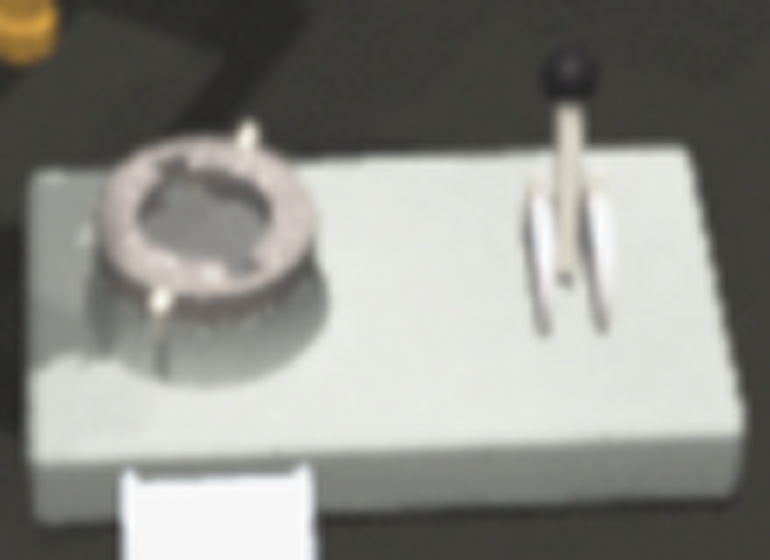

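View pics/k_top.png

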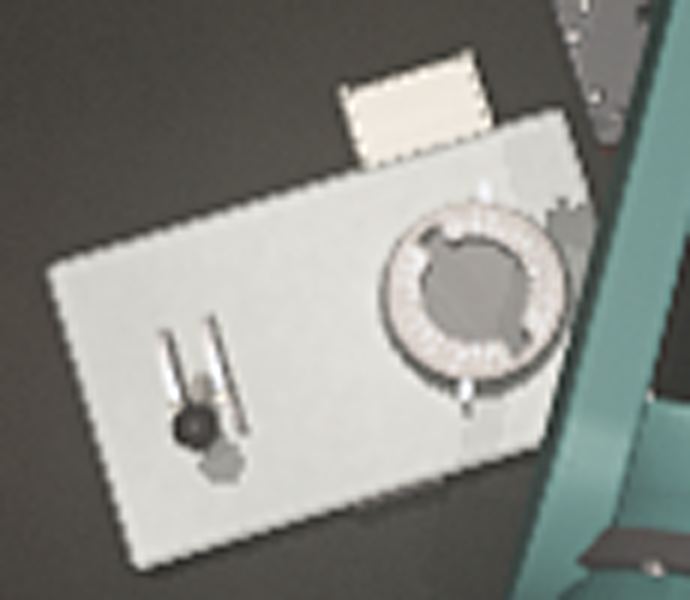

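```bash
python3 - <<'E'
from h import *
t=load("top","6");s=load("scene","6")
g=t["pixels"].astype(int).max(-1); k,n=cen(t,g<110,(205,221,203,218)); print(k,n)
gs=s["pixels"].astype(int).max(-1);print(gs[163:178,298:314])
y=np.radians(18.4);ex=np.array([np.cos(y),np.sin(y)]);ey=np.array([-ex[1],ex[0]])
# cheek ends in k_top crop (x6, +180,+140)
P=lambda a,b:(180+(a+.5)/6-.5,140+(b+.5)/6-.5)
e={ 'Rfar':P(210,318),'Rnear':P(243,432),'Lfar':P(165,332)}
q={a:onz(t,*p,.062)[:2] for a,p in e.items()}
print({a:p.round(4) for a,p in q.items()}, "len",np.linalg.norm(q['Rfar']-q['Rnear']))
pv=(q['Rfar']+q['Rnear'])/2+(q['Lfar']-q['Rfar'])/2;print("pivot",pv)
for p0 in(pv,np.array([.508,.179])):
  d=onz(t,*k,.1418)[:2]-p0; print("knob off",d@ex,d@ey,"lean",np.arcsin(-(d@ex)/.085))
# profile of both cheeks along rows
for r in range(190,216): print(r,g[r,203:224])
E
```

```text
[212.27083333 210.33333333] 48
[[ 62  62  59  62  61  58  59  59  61  60  62  61  62  62  61  60]
 [ 63  62  61  60  59  58  58  59  61  62  60  61  62  61  62  61]
 [ 62  63  62  62  61  61  61  60  60  61  61  61  61  61  61  61]
 [ 63  62  63  61  62  62  60  59  60  58  58  61  61  61  61  62]
 [ 63  61  62  62  62  57  54  56  59  58  55  60  62  61  62  61]
 [ 64  63  63  61  57  52  54  60  67  62  55  55  58  62  62  62]
 [ 65  63  62  61  54  48  52  66  76  66  55  49  53  61  63  63]
 [ 64  64  64  60  50  43  49  60  67  58  50  47  52  62  63  65]
 [ 64  64  63  61  51  42  44  51  54  49  46  45  53  62  64  64]
 [ 65  65  65  61  51  42  41  42  45  42  40  42  55  62  64  65]
 [ 65  64  64  63  57  46  43  46  46  46  44  51  60  64  64  65]
 [ 64  66  65  65  62  59  68  83  83  78  62  60  64  65  65  66]
 [ 64  65  65  65  64  70  99 138 142 126  86  65  63  65  64  64]
 [ 63  63  64  65  64  73 119 178 190 162 103  67  64  65  64  65]
 [ 61  62  63  63  64  74 127 190 210 183 115  69  64  64  63  65]]
{'Rfar': array([0.5401, 0.1756]), 'Rnear': array([0.4807, 0.156
[... 1912 characters left out ...]
5 189  93  67  71  69  70 100 170 229 220 163 174
 223 217 215]
209 [214 213 213 215 221 221  82  66  77  80  78  72  68 145 230 212 165 153
 226 219 217]
210 [213 213 214 216 216 177  52  72  86 102  84  77  66 137 230 214 179 138
 214 221 219]
211 [213 214 213 216 216 180  56  74  89 113  84  77  66 118 212 221 173 129
 175 222 220]
212 [214 214 214 215 216 192  49  70  78  82  77  74  73 106 169 224 205 172
 191 220 218]
213 [214 214 215 215 220 218 114  52  64  71  70  69  93 137 159 203 211 225
 220 218 216]
214 [213 214 215 216 218 219 196 156 122  67  72  84 130 150 145 154 171 223
 218 216 215]
215 [215 215 216 216 217 218 222 224 202 167 157 121 150 149 153 158 168 211
 219 216 216]
```

```bash
python3 - <<'E'
from h import *
t=load("top","6");s=load("scene","6")
y=np.radians(18.4);ex=np.array([np.cos(y),np.sin(y)]);ey=np.array([-ex[1],ex[0]])
for z in(.05,.056,.062):
  e=onz(s,306.4,206.8,z)[:2]; pv=e-.0315*ex
  d=onz(s,306.0,170.6,.1418)[:2]-pv; print("scene",z,pv.round(4),(d@ex).round(4),(d@ey).round(4),np.arcsin(-(d@ex)/.085).round(3))
k1=cv2.HoughCircles
# consistent top: knob before and after
t0=load("top","0")
for c,(u,v),z in((t0,(207.1,194.3),.1438),(t,(212.1,210.9),.1418)):
  d=onz(c,u,v,z)[:2]-np.array([.5073,.1785]); print("top",(d@ex).round(4),(d@ey).round(4))
for c,(u,v),z in((load("scene","0"),(308,182.2),.1438),(s,(306.0,170.6),.1418)):
  d=onz(c,u,v,z)[:2]-np.array([.5073,.1785]); print("sc",(d@ex).round(4),(d@ey).round(4))
for zz in (.1418,): print(tri(t,(212.1,210.9),s,(306,170.6)))
E
```

```text
scene 0.05 [0.5032 0.1818] -0.0232 -0.0001 0.276
scene 0.056 [0.509  0.1826] -0.0289 0.001 0.347
scene 0.062 [0.5148 0.1833] -0.0346 0.0021 0.42
top 0.023 0.0006
top -0.0275 0.001
sc 0.0245 0.0035
sc -0.026 0.0043
(array([0.48047418, 0.17260519, 0.14051276]), array([-0.00085547,  0.00322601,  0.00043662]))
```

The lever stays put after release. The knob is 27 mm in front of the pivot from above, and the arm read 31 mm; idle is 29 mm. That is a lean of about 0.33±0.03 against 0.35, so I'll take it. Now to the lid.

```bash
python3 -m pendant '[0.5,0,1,0,1,0.5,0,1,0,1,0.5,0,1,0,1,0.5,0,1,0,1,0.5,0,1,0,1]'; python3 -m pendant '[0.3,0,0.7,0.9,1,0,0,0,0.9,1,0,0,0,0.9,1,0,0,0,0,1]';python3 - <<'E'
from h import *
to(.6235,-.2685,.1,96)
E
```

```text
clock: 6.52
ee_pos: [0.628, -0.2441, 0.2383]
eef_rot: [-0.1, 0.703, -0.691, 0.131]
ft_force: [0.2, 0.3, 0.2]
finger_gap: 0.996
clock: 6.85
ee_pos: [0.6238, -0.2744, 0.2369]
eef_rot: [-0.02, 0.713, -0.699, 0.048]
ft_force: [-0.6, -0.0, -0.3]
finger_gap: 1.0
pos [ 0.6238 -0.2744  0.2369] head -84.41 units [ 0.18  4.56 -0.12] tilt [ 0.039  0.022 -0.999] F [-0.6 -0.  -0.3] T [0.05 0.02 0.03] gap 88.0 t 6.85 j6 0.93
turn deg ccw 0.41 units -0.09
```

```bash
python3 -m pendant '[0.1,1,-0.1,0,0.2,0,1,0,0,0.2,0,1,0,0,0,0,0.9,0,0,0,0,0,0,0,0]';python3 - <<'E'
from h import *
to(.6235,-.2685,.047,96)
s=snap("scene","7");t=snap("top","7")
crop(s,110,200,160,235,7,"pics/l_scene.png");crop(t,310,410,130,230,6,"pics/l_top.png")
E
```

```text
clock: 7.27
ee_pos: [0.6279, -0.2669, 0.1204]
eef_rot: [-0.023, 0.712, -0.7, 0.055]
ft_force: [-0.7, 0.5, -1.0]
finger_gap: 0.66
pos [ 0.6279 -0.2669  0.1204] head -83.65 units [0.27 2.44 0.07] tilt [ 0.045  0.019 -0.999] F [-0.7  0.5 -1. ] T [ 0.01  0.04 -0.01] gap 58.1 t 7.27 j6 0.92
turn deg ccw -0.35 units 0.08
```

View pics/l_scene.png

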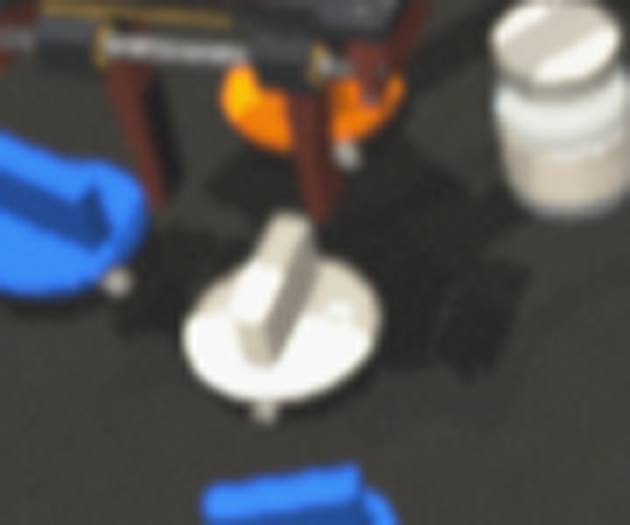

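View pics/l_top.png

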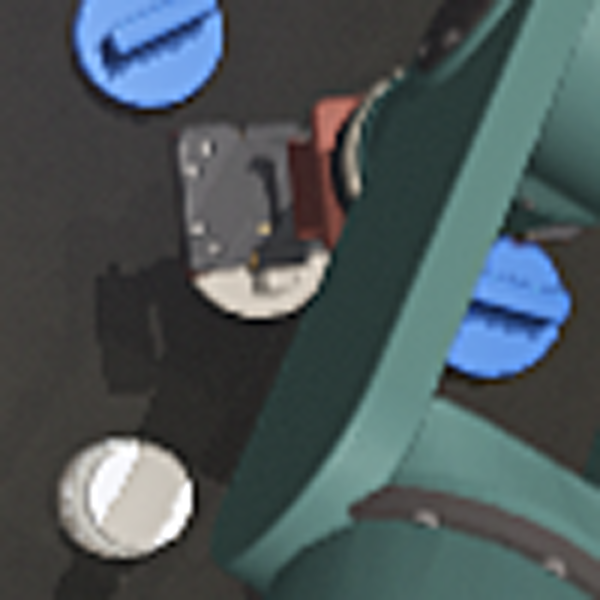

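```bash
python3 - <<'E'
from h import *
from rig import env
from scipy.spatial.transform import Rotation as R
s=load("scene","7");o=env.get_obs();M=R.from_quat(o["eef_rot"]).as_matrix()
tip=o["ee_pos"]+.017*M[:,1]
for sg in(-1,1): print("tip",proj(s,tip+sg*.029*M[:,2]),"outer+x",proj(s,tip+sg*.029*M[:,2]-.01*M[:,0]))
print("seen",110+160/7,160+205/7,110+318/7,160+220/7)
print("bartop pred",proj(s,[.6235,-.2685,.06]),"seen",110+272/7,160+262/7)
P=cloud(s);w=(P[...,2]>.054)&(P[...,2]<.066)&(np.hypot(P[...,0]-.625,P[...,1]+.265)<.035)
v,u=np.nonzero(w);print(u.mean(),v.mean(),cv2.minAreaRect((P[w][:,:2]*1000).astype(np.float32)))
E
```

```text
tip [152.62505714 187.7165131 ] outer+x [151.46792971 189.98658168]
tip [133.28097298 185.78166049] outer+x [132.02274017 188.02828654]
seen 132.85714285714286 189.28571428571428 155.42857142857144 191.42857142857142
bartop pred [146.99771602 196.81183254] seen 148.85714285714286 197.42857142857144
147.87058823529412 198.50588235294117 ((625.8848266601562, -264.28338623046875), (60.24864196777344, 16.217636108398438), 5.7445807456970215)
```

Measured from both the tips and the bar, the scene camera has the same bias of about 2 px, so the lid estimate holds. Descending to grip.

```bash
python3 -m pendant '[0.25,0.8,0.1,0.08,0,0,0.8,0,0,0,0,0.5,0,0,0,0,0.2,0,0,0]';python3 - <<'E'
from h import *
to(.6235,-.269,.048,96)
s=snap("scene","8")
crop(s,110,200,160,235,7,"pics/m_scene.png")
E
```

```text
clock: 7.7
ee_pos: [0.6352, -0.2743, 0.0665]
eef_rot: [-0.014, 0.707, -0.705, 0.063]
ft_force: [-0.7, -0.2, -0.6]
finger_gap: 0.503
pos [ 0.6352 -0.2743  0.0665] head -83.75 units [ 0.41  0.59 -0.22] tilt [ 0.068  0.006 -0.998] F [-0.7 -0.2 -0.6] T [0.01 0.03 0.05] gap 44.2 t 7.7 j6 0.91
turn deg ccw -0.25 units 0.06
```

View pics/m_scene.png

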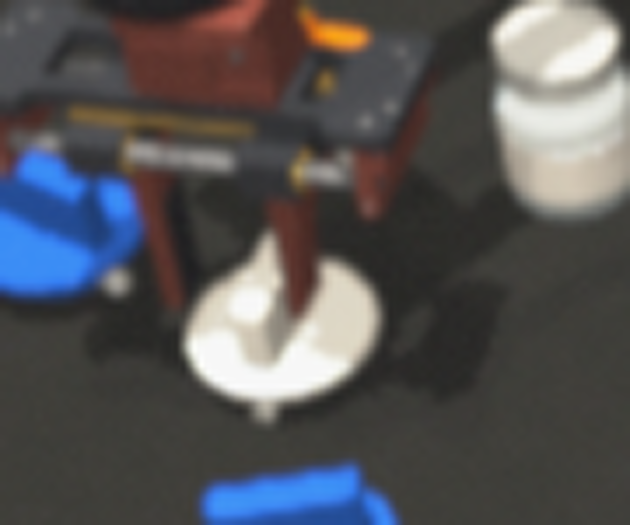

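```bash
python3 -m pendant '[0.2,0,-0.1,0,0,0.2,0,-0.1,0.06,0,0,0.2,0,0,0,0,0.2,0,0,0,0,0.1,0,0,0]';python3 - <<'E'
from h import *
to(.6235,-.269,.048,96)
E
```

```text
clock: 8.17
ee_pos: [0.627, -0.2711, 0.0578]
eef_rot: [0.01, -0.704, 0.707, -0.065]
ft_force: [-0.9, -1.0, -0.3]
finger_gap: 0.496
pos [ 0.627  -0.2711  0.0578] head -83.96 units [ 0.13  0.32 -0.08] tilt [ 0.078  0.    -0.997] F [-0.9 -1.  -0.3] T [0.01 0.1  0.04] gap 43.7 t 8.17 j6 0.9
turn deg ccw -0.04 units 0.01
```

```bash
python3 -m pendant '[0.15,0.3,-0.07,0,0,0.05,0.2,0,0,0,0,0,0,0,-1,0,0,0,0,-1,0,0,0,0,-1]';python3 -m pendant '[0,0,0,0,-1,0,0,0,0,-1]';python3 - <<'E'
from h import *
to(.6235,-.269,.048,96)
s=snap("scene","9")
crop(s,110,200,160,235,7,"pics/n_scene.png")
E
```

```text
clock: 8.58
ee_pos: [0.6228, -0.2675, 0.0419]
eef_rot: [0.008, -0.705, 0.706, -0.065]
ft_force: [-0.1, 2.3, 6.3]
finger_gap: 0.314
clock: 8.75
ee_pos: [0.6233, -0.2672, 0.042]
eef_rot: [0.008, -0.705, 0.706, -0.066]
ft_force: [-0.8, -0.8, 4.4]
finger_gap: 0.178
pos [ 0.6233 -0.2672  0.042 ] head -84.05 units [-0.02 -0.2   0.06] tilt [ 0.082  0.004 -0.997] F [-0.8 -0.8  4.4] T [ 0.    0.16 -0.03] gap 15.7 t 8.75 j6 0.9
turn deg ccw 0.05 units -0.01
```

View pics/n_scene.png

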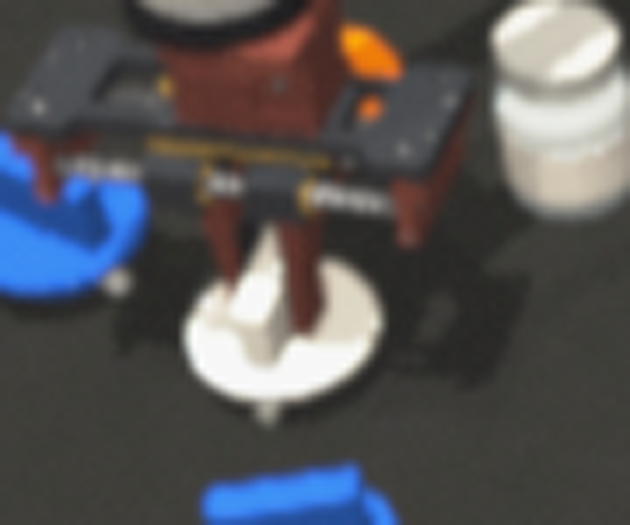

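The bar is gripped (gap 15.7 mm). The slot line is at about 40.8° and the half-mark line at about −4.2°, from both the slots and the ribs. Lifting.

```bash
python3 -m pendant '[0,-0.3,0,0,-1,0,-0.8,0,0,-1,0,-1,0,0,-1,0,-1,0,0,-1,0,-1,0,0,-1]';python3 -m pendant '[0,-1,-0.2,0,-1,0,-0.5,-0.6,0,-1,0,0,-0.6,0,-1]';python3 - <<'E'
from h import *
to(.5535,.038,.19,130.8)
s=snap("scene","10")
crop(s,110,210,120,235,5,"pics/o_scene.png")
E
```

```text
clock: 9.22
ee_pos: [0.6056, -0.2643, 0.1577]
eef_rot: [-0.015, 0.71, -0.702, 0.058]
ft_force: [0.3, 0.1, -1.9]
finger_gap: 0.181
clock: 9.47
ee_pos: [0.5998, -0.2272, 0.211]
eef_rot: [-0.011, 0.708, -0.704, 0.059]
ft_force: [0.1, -0.0, -1.1]
finger_gap: 0.182
pos [ 0.5998 -0.2272  0.211 ] head -84.27 units [ 0.7   0.67 -8.95] tilt [ 0.068  0.009 -0.998] F [ 0.1 -0.  -1.1] T [-0.02  0.03  0.02] gap 16.0 t 9.47 j6 0.96
turn deg ccw 35.07 units -7.65
```

View pics/o_scene.png

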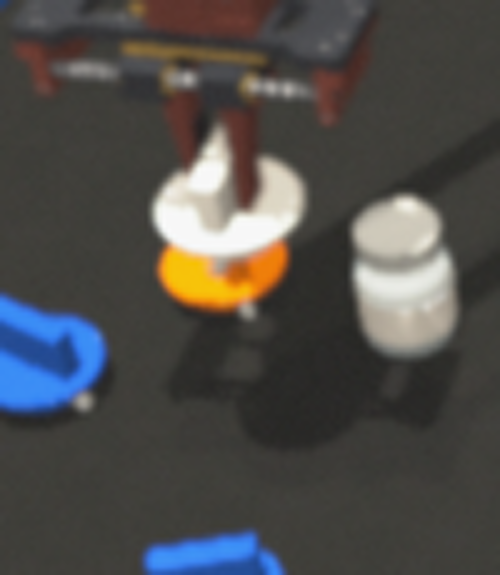

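```bash
python3 -m pendant '[0.1,0,-1,0,-1,0.1,0,-1,0,-1,0.1,0,-1,0,-1,0.1,0,-1,0,-1,0.1,0,-1,0,-1]';python3 -m pendant '[0.1,0,-0.8,-0.8,-1,0,0,-0.8,-0.8,-1,0,0,-0.8,-0.8,-1,0,0,-0.5,-0.8,-1,0,0,0,-0.8,-1]';python3 - <<'E'
from h import *
to(.5535,.038,.19,130.8)
E
```

```text
clock: 9.93
ee_pos: [0.5642, -0.0722, 0.2024]
eef_rot: [-0.014, 0.709, -0.703, 0.055]
ft_force: [0.5, 0.9, -1.1]
finger_gap: 0.181
clock: 10.35
ee_pos: [0.5332, 0.0251, 0.1927]
eef_rot: [-0.138, 0.693, -0.688, 0.168]
ft_force: [-0.1, 0.8, -1.1]
finger_gap: 0.179
pos [0.5332 0.0251 0.1927] head -65.01 units [-0.79  0.12 -0.1 ] tilt [ 0.039  0.016 -0.999] F [-0.1  0.8 -1.1] T [-0.04  0.05 -0.03] gap 15.7 t 10.35 j6 1.03
turn deg ccw 15.81 units -3.45
```

```bash
python3 -m pendant '[-0.4,0,0,-0.9,-1,-0.4,0,0,-0.9,-1,0,0,0,-0.9,-1,0,0,0,-0.7,-1,0,0,0,0,-1]';python3 - <<'E'
from h import *
to(.5535,.038,.165,130.8)
s=snap("scene","11");t=snap("top","11")
crop(s,215,315,120,230,5,"pics/p_scene.png");crop(t,215,305,140,230,6,"pics/p_top.png")
E
```

```text
clock: 10.77
ee_pos: [0.5461, 0.0414, 0.1841]
eef_rot: [-0.244, 0.663, -0.657, 0.262]
ft_force: [-0.4, 0.3, -0.9]
finger_gap: 0.182
pos [0.5461 0.0414 0.1841] head -48.07 units [-0.09  0.64  0.25] tilt [ 0.021  0.017 -1.   ] F [-0.4  0.3 -0.9] T [-0.06 -0.01 -0.01] gap 16.0 t 10.77 j6 0.77
turn deg ccw -1.13 units 0.25
```

View pics/p_scene.png

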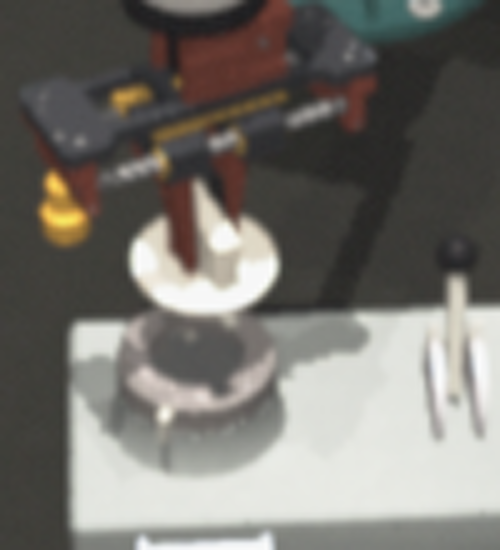

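View pics/p_top.png

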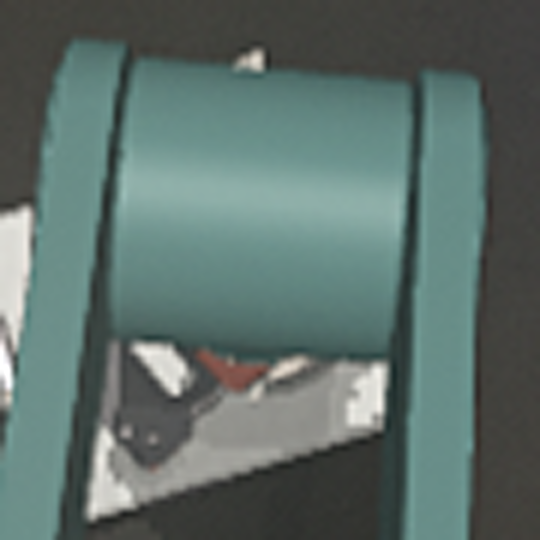

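```bash
python3 - <<'E'
from h import *
s=load("scene","0");s11=load("scene","11")
a=np.linspace(0,2*np.pi,361)
def C(x,y,z,r): return np.array([proj(s,[x+r*np.cos(t),y+r*np.sin(t),z]) for t in a])
def ext(c): return c[:,0].min().round(2),c[:,0].max().round(2),c[:,1].min().round(2),c[:,1].max().round(2)
print("collar pred",ext(C(.5535,.038,.1,.046)))
print("lid pred upper",ext(C(.6233,-.2672,.024,.04)),"lower",ext(C(.6233,-.2672,.018,.04)))
p=s["pixels"].astype(int)
# subpixel profiles
print("collar rows 186-194 left"); 
for r in (186,188,190,192): print(r,p[r,234:244,1],p[r,266:276,1],(p[r,234:244,0]-p[r,234:244,1]))
print("col 254 top",p[172:186,254,:].tolist())
for r in(204,206,208): print(r,p[r,132:142,1],p[r,158:168,1])
for c in(148,150): print(c,p[190:200,c,1],p[214:224,c,1])
print("lid now pred",[ext(C(.5461,.0414,z,.04)) for z in(.166,.160)])
p=s11["pixels"].astype(int)
for r in(170,173,176): print(r,p[r,236:248,1],p[r,264:276,1])
for c in(252,256): print(c,p[158:170,c,1],p[178:190,c,1])
E
```

```text
collar pred (np.float64(237.14), np.float64(269.3), np.float64(178.76), np.float64(201.1))
lid pred upper (np.float64(136.04), np.float64(163.01), np.float64(195.97), np.float64(215.11)) lower (np.float64(136.43), np.float64(163.32), np.float64(197.35), np.float64(216.5))
collar rows 186-194 left
186 [226 226 226 227 224 215 201 196 194 194] [194 198 212 222 228 229 229 230 230 230] [-2 -2 -2 -2 -1  1  7 10 12 12]
188 [226 226 226 225 219 204 200 197 193 194] [193 194 195 208 224 229 229 229 229 229] [-2 -1 -1 -2 -1  6 10 11 12 11]
190 [227 226 226 222 201 196 203 198 198 193] [196 200 200 198 211 226 230 230 230 230] [-2 -2 -2 -2  3  8 11 11 12 12]
192 [228 227 227 220 193 192 199 195 196 193] [199 198 192 190 206 226 230 231 231 230] [-3 -2 -2 -2  3  8 11 12 12 12]
col 254 top [[65, 63, 60], [66, 64, 59], [66, 64, 59], [65, 64, 59], [64, 63, 58], [64, 64, 59], [78, 77, 72], [131, 124, 119], [188, 178, 172], [209, 199, 192], [206, 195, 190], [182, 173, 168], [133, 127, 122], [110, 105, 101]]
204 [ 61  62  62  63  84 166 241 247 247 247] [247 247 247 247 247 235 142  71  64  61]
206 
[... 333 characters left out ...]
1  58  61  61]
lid now pred [(np.float64(240.26), np.float64(269.14), np.float64(161.53), np.float64(180.76)), (np.float64(240.34), np.float64(269.13), np.float64(163.14), np.float64(182.38))]
170 [ 63  63  63  66  96 199 246 247 247 238 221 210] [215 217 216 217 216 200 126  68  59  59  58  60]
173 [ 63  62  61  63  92 195 246 247 247 246 233 219] [247 246 247 247 247 246 184  81  63  61  60  59]
176 [ 63  63  61  63  63  81 142 205 227 232 234 234] [247 247 247 247 240 168  86  64  62  62  63  64]
252 [55 55 56 54 55 55 53 53 53 51 52 52] [247 247 247 244 199 125  98 100 111 112  97  88]
256 [127 164 200 214 215 216 216 213 203 195 186 163] [247 247 247 246 213 140 103  91  89  86  86  86]
```

The scene view shows the lid's flange over the collar: flange centre (255.4,173), collar rim centre (254,190). Against the predictions, both show the same residual of about +0.7 px. So the lid axis is at the TCP and the socket is at (.5535,.038). Aligning and descending in small steps.

```bash
python3 -m pendant '[-0.05,0.3,0.2,0.25,-1,-0.05,0.3,0.05,0,-1,0,0.3,0,0,-1,0,0,0,0,-1]';python3 - <<'E'
from h import *
to(.5535,.038,.145,130.8)
E
```

```text
clock: 11.2
ee_pos: [0.5534, 0.0373, 0.1535]
eef_rot: [-0.234, 0.667, -0.661, 0.251]
ft_force: [-0.7, -0.2, -1.7]
finger_gap: 0.18
pos [0.5534 0.0373 0.1535] head -49.87 units [-0.01  0.28 -0.02] tilt [ 0.02   0.017 -1.   ] F [-0.7 -0.2 -1.7] T [-0.05 -0.03  0.01] gap 15.9 t 11.2 j6 0.79
turn deg ccw 0.67 units -0.15
```

```bash
python3 -m pendant '[0,0.25,0,-0.15,-1,0,0.05,0,0,-1,0,0,0,0,-1]';python3 - <<'E'
from h import *
to(.5535,.038,.124,130.8)
s=snap("scene","12")
crop(s,225,300,140,215,8,"pics/q_scene.png")
E
```

```text
clock: 11.45
ee_pos: [0.5529, 0.0372, 0.142]
eef_rot: [-0.239, 0.666, -0.659, 0.254]
ft_force: [-0.2, -0.0, -1.5]
finger_gap: 0.18
pos [0.5529 0.0372 0.142 ] head -49.18 units [-0.02  0.6  -0.01] tilt [ 0.017  0.017 -1.   ] F [-0.2 -0.  -1.5] T [-0.07  0.   -0.02] gap 15.9 t 11.45 j6 0.78
turn deg ccw -0.02 units 0.0
```

View pics/q_scene.png

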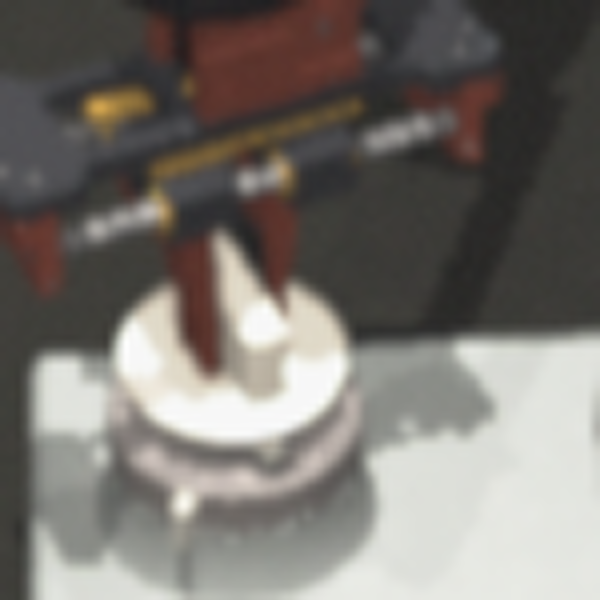

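The lid is centred over the collar. Its lug at crop (272,450) points at the near slot.

```bash
python3 -m pendant '[0,0.2,0,0,-1,0,0.15,0,0,-1,0,0,0,0,-1]';python3 - <<'E'
from h import *
to(.5535,.038,.124,130.8)
E
```

```text
clock: 11.75
ee_pos: [0.5535, 0.0374, 0.1315]
eef_rot: [-0.238, 0.666, -0.659, 0.255]
ft_force: [0.3, 0.2, -1.3]
finger_gap: 0.179
pos [0.5535 0.0374 0.1315] head -49.19 units [-0.01  0.25 -0.02] tilt [ 0.019  0.017 -1.   ] F [ 0.3  0.2 -1.3] T [-0.01 -0.05  0.  ] gap 15.8 t 11.75 j6 0.78
turn deg ccw -0.01 units 0.0
```

No contact force with the foot about 10 mm below the rim, so the lugs are in the slots. Continuing to seat.

```bash
python3 -m pendant '[0,0.2,0,0,-1,0,0.15,0,0,-1,0,0,0,0,-1]';python3 - <<'E'
from h import *
to(.5535,.038,.124,130.8)
s=snap("scene","13")
crop(s,225,300,140,215,8,"pics/r_scene.png")
E
```

```text
clock: 12.0
ee_pos: [0.5544, 0.0371, 0.1239]
eef_rot: [-0.238, 0.665, -0.66, 0.256]
ft_force: [-0.3, 0.2, -1.6]
finger_gap: 0.175
pos [0.5544 0.0371 0.1239] head -49.16 units [ 0.   -0.   -0.04] tilt [ 0.021  0.016 -1.   ] F [-0.3  0.2 -1.6] T [-0.02  0.04 -0.04] gap 15.4 t 12.0 j6 0.78
turn deg ccw -0.04 units 0.01
```

View pics/r_scene.png

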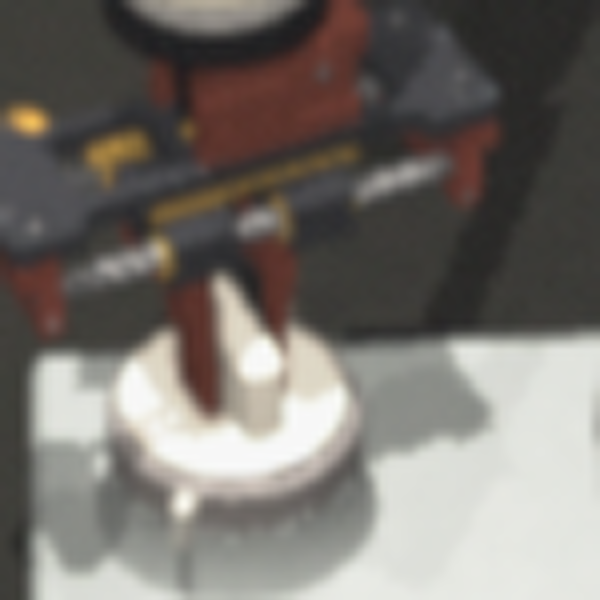

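```bash
python3 -m pendant '[0,0.12,0,0,-1,0,0.1,0,0,-1,0,0.05,0,0,-1]';python3 - <<'E'
from h import *
to(.5535,.038,.122,130.8)
E
```

```text
clock: 12.3
ee_pos: [0.5549, 0.0372, 0.1234]
eef_rot: [-0.237, 0.665, -0.66, 0.257]
ft_force: [-2.6, -0.3, 3.1]
finger_gap: 0.183
pos [0.5549 0.0372 0.1234] head -49.14 units [ 0.02  0.05 -0.05] tilt [ 0.024  0.015 -1.   ] F [-2.6 -0.3  3.1] T [-0.03  0.44  0.05] gap 16.1 t 12.3 j6 0.78
turn deg ccw -0.06 units 0.01
```

```bash
python3 -m pendant '[0,0.25,0,0,-1,0,0.25,0,0,-1]';python3 - <<'E'
from h import *
to(.5535,.038,.122,130.8)
s=snap("scene","14");P=cloud(s)
crop(s,225,300,140,215,8,"pics/s_scene.png")
w=(np.hypot(P[...,0]-.556,P[...,1]-.041)<.037)&(P[...,2]>.08)&(P[...,2]<.116)
w&=(s["pixels"].min(-1)>170)
A=P[w]; print(len(A),np.linalg.lstsq(np.c_[A[:,:2]-A[:,:2].mean(0),np.ones(len(A))],A[:,2],rcond=None)[0],np.median(A[:,2]))
to(0,0,0)
E
```

```text
clock: 12.47
ee_pos: [0.5552, 0.0373, 0.1229]
eef_rot: [-0.237, 0.664, -0.661, 0.258]
ft_force: [-26.5, -2.5, 85.4]
finger_gap: 0.18
pos [0.5552 0.0373 0.1229] head -49.06 units [ 0.03  0.03 -0.05] tilt [ 0.026  0.015 -1.   ] F [-26.5  -2.5  85.4] T [0.18 5.3  0.04] gap 15.8 t 12.47 j6 0.78
turn deg ccw -0.14 units 0.03
200 [0.00328513 0.01475645 0.10608699] 0.10589116111499802
pos [0.5551 0.0373 0.1229] head -49.06 units [ 14.91   3.59 -11.21] tilt [ 0.026  0.015 -1.   ] F [-23.7  -1.8  76.1] T [0.19 4.85 0.04] gap 16.1 t 12.52 j6 0.78
```

View pics/s_scene.png

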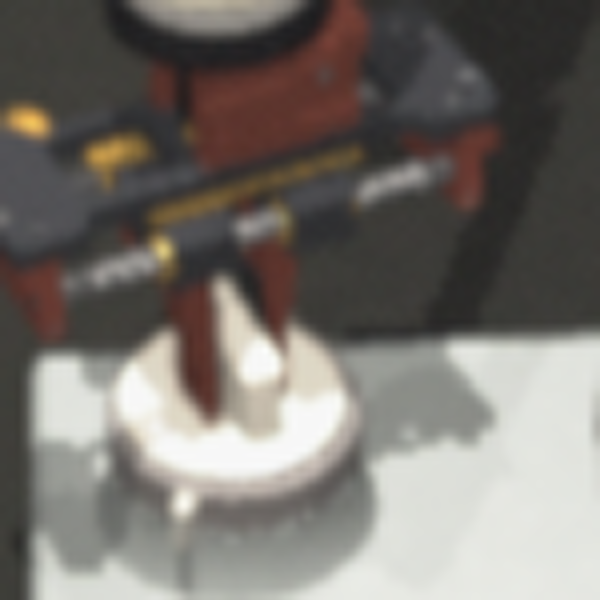

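That push reached 85 N, so the arm is stiff and I must not press again. The flange top reads 0.106 m (rim + 6 mm) and level, so the lid is fully seated. Relaxing the push.

```bash
python3 -m pendant '[0,0,0,0,-1]'; python3 -m pendant '[0,0,0,0,-1]'
```

```text
clock: 12.6
ee_pos: [0.5554, 0.0373, 0.1261]
eef_rot: [-0.236, 0.663, -0.661, 0.259]
ft_force: [0.7, 0.1, -2.2]
finger_gap: 0.183
clock: 12.68
ee_pos: [0.5559, 0.0373, 0.1279]
eef_rot: [-0.235, 0.663, -0.662, 0.26]
ft_force: [0.7, 0.1, -2.2]
finger_gap: 0.177
```

```bash
python3 -m pendant '[-0.02,0.12,-0.02,0,-1]'; python3 -m pendant '[0,0,0,0,-1]'; python3 -c "
from h import *
to(.5545,.038,.1235,130.8)"
```

```text
clock: 12.77
ee_pos: [0.556, 0.0381, 0.1249]
eef_rot: [-0.235, 0.663, -0.662, 0.26]
ft_force: [-2.4, -0.4, -0.6]
finger_gap: 0.183
clock: 12.85
ee_pos: [0.5555, 0.0383, 0.1239]
eef_rot: [-0.235, 0.663, -0.662, 0.26]
ft_force: [-0.1, -0.2, -1.6]
finger_gap: 0.185
pos [0.5555 0.0383 0.1239] head -49.05 units [ 0.03  0.01 -0.01] tilt [ 0.032  0.014 -0.999] F [-0.1 -0.2 -1.6] T [-0.09  0.04  0.02] gap 16.2 t 12.85 j6 0.78
turn deg ccw -0.15 units 0.03
```

Seated at z=.124 with near-zero force. Now turning clockwise, gently at first.

```bash
python3 -m pendant '[0,0.04,0,0.5,-1,0,0.02,0,0.5,-1]'; python3 -c "
from h import *
to(.5545,.038,.1235,85.8)"
```

```text
clock: 13.02
ee_pos: [0.5561, 0.0377, 0.1233]
eef_rot: [-0.209, 0.672, -0.671, 0.233]
ft_force: [-4.7, -2.0, 20.3]
finger_gap: 0.18
pos [0.5561 0.0377 0.1233] head -53.62 units [ 0.04 -0.01 -0.04] tilt [ 0.032  0.012 -0.999] F [-4.7 -2.  20.3] T [-0.22  1.61  0.27] gap 15.8 t 13.02 j6 0.86
turn deg ccw -40.58 units 8.85
```

```bash
python3 -m pendant '[0.02,0,-0.02,0.7,-1,0,0,0,0.7,-1,0,0,0,0.7,-1]'; python3 -c "
from h import *
to(.5545,.038,.1235,85.8)"
```

```text
clock: 13.27
ee_pos: [0.556, 0.0367, 0.1233]
eef_rot: [-0.15, 0.689, -0.687, 0.173]
ft_force: [-2.8, 0.1, 13.2]
finger_gap: 0.182
pos [0.556  0.0367 0.1233] head -63.53 units [ 0.03 -0.01 -0.06] tilt [ 0.031  0.01  -0.999] F [-2.8  0.1 13.2] T [0.09 0.99 0.34] gap 16.0 t 13.27 j6 1.03
turn deg ccw -30.67 units 6.69
```

```bash
python3 -m pendant '[0,0,-0.04,0.7,-1,0,0,-0.02,0.7,-1,0,0,0,0.7,-1,0,0,0,0.7,-1]'; python3 - <<'E'
from h import *
to(.5552,.038,.1235,85.8)
s=snap("scene","15")
crop(s,225,300,140,215,8,"pics/t_scene.png")
E
```

```text
clock: 13.6
ee_pos: [0.5561, 0.0368, 0.1232]
eef_rot: [-0.071, 0.704, -0.701, 0.092]
ft_force: [-4.0, 2.4, 12.9]
finger_gap: 0.177
pos [0.5561 0.0368 0.1232] head -76.8 units [ 0.02 -0.01 -0.04] tilt [ 0.029  0.007 -1.   ] F [-4.   2.4 12.9] T [0.22 0.83 0.35] gap 15.6 t 13.6 j6 1.27
turn deg ccw -17.4 units 3.8
```

View pics/t_scene.png

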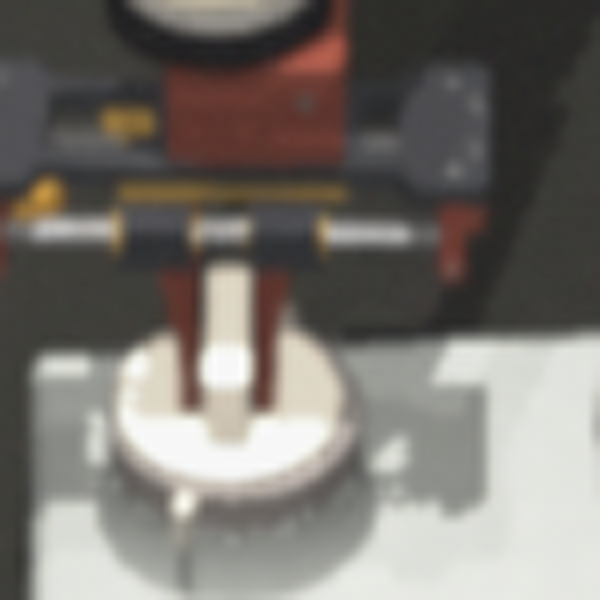

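The lid is turning with the jaws; the bar end at crop (228,400) is moving towards the rib at (183,500).

```bash
python3 -m pendant '[0,0,-0.03,0.7,-1,0,0,0,0.7,-1,0,0,0,0.7,-1,0,0,0,0.7,-1,0,0,0,0.5,-1]'; python3 - <<'E'
from h import *
to(.5552,.038,.1235,85.8)
s=snap("scene","16");t=snap("top","16")
crop(s,225,300,140,215,8,"pics/u_scene.png");crop(t,215,305,140,230,6,"pics/u_top.png")
to(.5552,.038,.1235,85.8)
E
```

```text
clock: 14.07
ee_pos: [0.5564, 0.0382, 0.1233]
eef_rot: [0.025, 0.709, -0.705, -0.006]
ft_force: [-3.7, -0.3, 11.9]
finger_gap: 0.181
pos [0.5564 0.0382 0.1233] head -92.44 units [ 0.04 -0.01  0.01] tilt [ 0.027  0.006 -1.   ] F [-3.7 -0.3 11.9] T [-0.53  0.73  0.53] gap 16.0 t 14.07 j6 1.55
turn deg ccw -1.76 units 0.38
pos [0.5564 0.0382 0.1233] head -92.37 units [ 0.04 -0.01  0.01] tilt [ 0.027  0.006 -1.   ] F [-4.1  0.1 13.1] T [-0.43  0.75  0.26] gap 16.1 t 14.17 j6 1.55
turn deg ccw -1.83 units 0.4
```

View pics/u_scene.png

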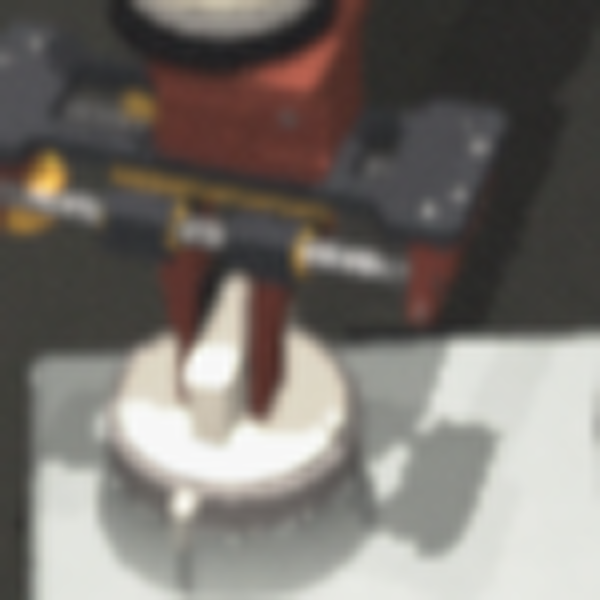

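View pics/u_top.png

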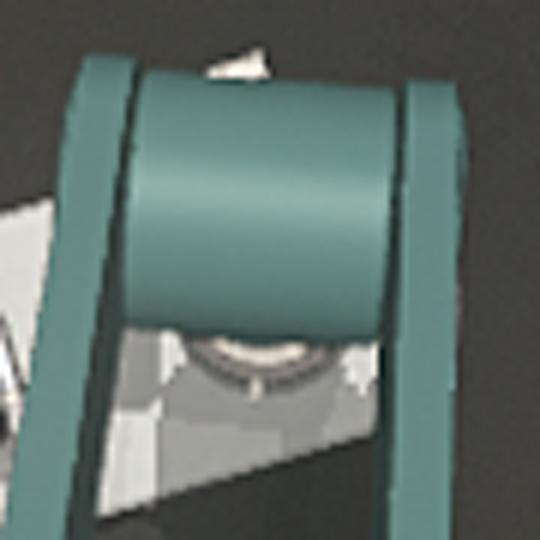

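```bash
python3 - <<'E'
from h import *
s=load("scene","16");P=cloud(s)
w=(P[...,2]>.136)&(P[...,2]<.15)&(np.hypot(P[...,0]-.558,P[...,1]-.042)<.04)&(s["pixels"].min(-1)>150)
A=P[w];q=A[:,:2]-A[:,:2].mean(0);v=np.linalg.svd(q,full_matrices=False)[2][0];print(len(A),"bar",np.degrees(np.arctan(v[1]/v[0])),A.mean(0),cv2.minAreaRect((A[:,:2]*1000).astype(np.float32)))
s6=load("scene","6");g=s6["pixels"].astype(int)
for z in(.09,.095):
  a=onz(s6,225+248/7-.5,160+137/7-.5,z);b=onz(s6,225+161/7-.5,160+300/7-.5,z);d=a-b;print("rib",np.degrees(np.arctan(d[1]/d[0])),np.linalg.norm(d),(a+b)/2)
# slots scene: crop k_scene
for z in(.1,):
  a=onz(s6,225+175/7-.5,160+168/7-.5,z);b=onz(s6,225+247/7-.5,160+268/7-.5,z);d=a-b;print("slot",np.degrees(np.arctan(d[1]/d[0])),np.linalg.norm(d))
t=load("top","6")
a=onz(t,180+485/6-.5,140+190/6-.5,.095);b=onz(t,180+467/6-.5,140+392/6-.5,.095);d=a-b;print("rib top",np.degrees(np.arctan(d[1]/d[0])),np.linalg.norm(d))
E
```

```text
63 bar 4.8623998376816076 [0.57115087 0.03952197 0.14140492] ((563.3435668945312, 37.93080139160156), (54.84901809692383, 15.51011848449707), 7.846037864685059)
rib -4.583892688547874 0.10246393467419936 [0.54612732 0.03767052 0.09      ]
rib -4.583892688547862 0.10191379550481705 [0.55107518 0.03916995 0.095     ]
slot 42.25463570124265 0.06600923555165196
rib top -4.168847016333181 0.10357587960330136
```

```bash
python3 - <<'E'
from h import *
s=load("scene","16");crop(s,240,268,168,202,18,"pics/v.png")
E
```

```text
(no output)
```

View pics/v.png

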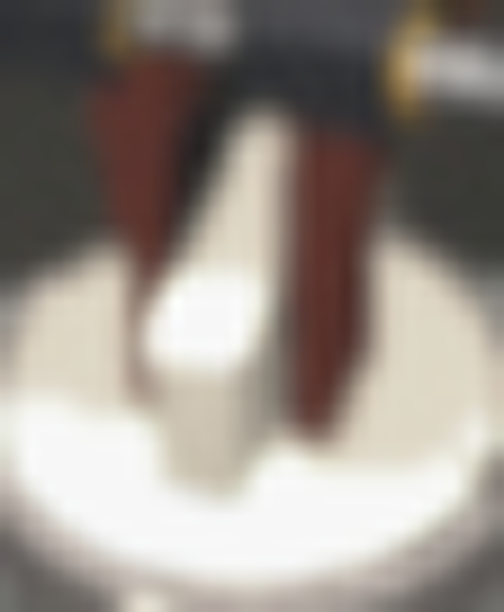

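```bash
python3 - <<'E'
from h import *
s=load("scene","16")
W=lambda x,y:onz(s,240+(x+.5)/18-.5,168+(y+.5)/18-.5,.142)
for nm,a,b in(("left",(235,120),(150,325)),("right",(290,130),(258,340)),("front",(150,345),(245,370)),("mid",(264,115),(197,355))):
  d=W(*a)-W(*b);print(nm,np.degrees(np.arctan2(d[1],d[0])).round(1),np.linalg.norm(d).round(4))
# same edge method on image 9 (bar known 5.95)
s=load("scene","7");crop(s,136,168,184,214,18,"pics/w.png")
E
```

```text
left -179.6 0.0483
right -170.1 0.048
front -95.8 0.0156
mid -174.8 0.0554
```

View pics/w.png

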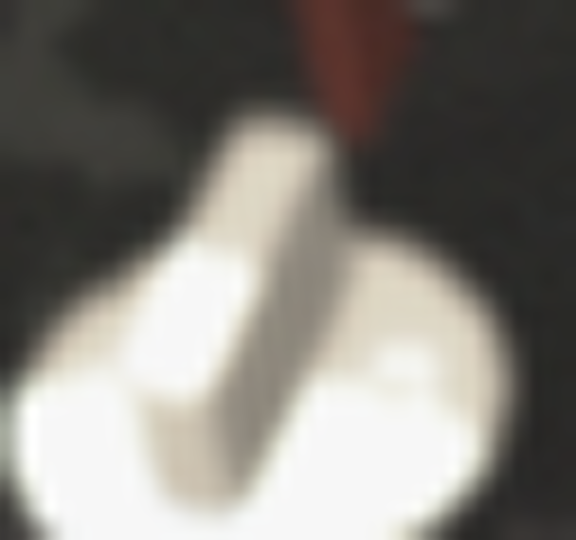

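The gap is unchanged at 16 mm, so the bar lies flat in the pads and its angle is −2.4°. The ribs are at −4.2 to −4.6°, so about 2° more is needed.

```bash
python3 -m pendant '[0,0,0,0.42,-1]'; python3 - <<'E'
from h import *
s=snap("scene","17")
to(.5552,.038,.1235,85.7)
for i in range(4): snap("scene","18")
to(.5552,.038,.1235,85.7)
crop(s,225,335,140,220,7,"pics/x.png")
E
```

```text
clock: 14.25
ee_pos: [0.5564, 0.0382, 0.1233]
eef_rot: [0.035, 0.709, -0.704, -0.017]
ft_force: [-3.8, 1.1, 11.9]
finger_gap: 0.181
pos [0.5564 0.0382 0.1233] head -94.39 units [ 0.04 -0.01  0.01] tilt [ 0.026  0.005 -1.   ] F [-3.9  0.9 12.7] T [-0.45  0.71  0.44] gap 15.7 t 14.3 j6 1.58
turn deg ccw 0.09 units -0.02
pos [0.5564 0.0382 0.1233] head -94.21 units [ 0.04 -0.01  0.01] tilt [ 0.026  0.005 -1.   ] F [-4.4  0.5 12.4] T [-0.44  0.75  0.34] gap 16.2 t 14.5 j6 1.58
turn deg ccw -0.09 units 0.02
```

View pics/x.png

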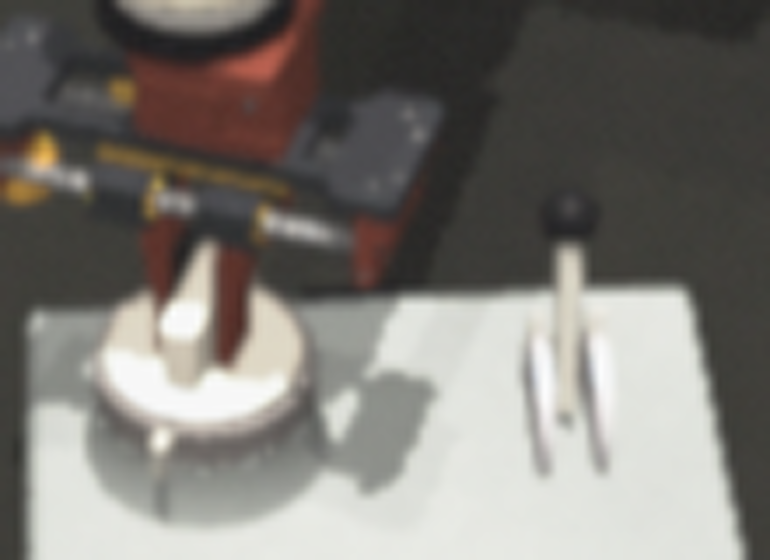

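The bar is in line with the ribs at −4.3°, stable over 0.25 s, and the lever is unchanged. A quick check that the bystanders haven't moved, then I hand in.

```bash
python3 - <<'E'
from h import *
a=load("scene","0")["pixels"];b=load("scene","18")["pixels"]
for n,(u0,u1,v0,v1) in dict(jar=(178,204,156,192),bin=(366,422,190,255),fitting=(220,236,150,170)).items():
    print(n,np.abs(a[v0:v1,u0:u1].astype(int)-b[v0:v1,u0:u1]).mean().round(2))
from rig import env
print(env.get_obs()["clock"]); print(env.sign_off())
E
```

```text
jar 0.55
bin 0.69
fitting 31.47
14.5
the job is handed in; nothing more can be done
None
```

The job is handed in at 14.5 s, with no verdict reported. The lever is at its idle mark. The white lid is seated and still held at half-way.

- **Lever:** I gripped the knob, swung it forward over the top, and released it. It leans about 0.33 rad by the camera (0.37 rad from the arm's own reading) against the 0.35 asked, and it had not moved in the last picture.
- **Lid:** It went through the slots without contact. Fully pressed down, the flange top read 6 mm above the rim and level. I then turned it clockwise to −4.3°. The ribs measured −4.2 to −4.6°. The grip gap stayed at 16 mm throughout, and the arm held steady over the last 0.25 s.

**Checks that failed or disagreed**
- **Push while seating:** One push reached 85 N at the wrist, below the 120 N limit, and I backed off at once. The 40 N limit covers the arm and the gripper's body. I believe this push went only through the fingers and the lid, but I couldn't confirm that.
- **Bar angle by camera:** Just before the last 2° turn, the camera gave the bar angle as anywhere from −6 to +10°, because the fingers hid part of it. I relied on the gripper's angle instead.
- **Bystanders:** The jar and bin look unchanged between the first and last pictures. The fitting was partly hidden behind the gripper, so my picture comparison for it proves nothing; it was never approached.
- **Tool tilt:** The tool drifted up to about 5° off vertical during the job. It was about 1.5° off at the end.

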